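Sort the slip syringes

ROBOT

A 6-joint arm with a two-finger parallel gripper is mounted at the origin on the work surface. World frame = base frame: x ahead of the robot, y to its left, z up, the work surface at z = 0. Lengths are in mm, angles in degrees, forces in N, time in s.
With the tool pointing down it reaches from about 275 to 725 mm from the base axis. Payload 5.6 kg.
Tool frame: the origin (TCP) lies at the very end of the fingers, on their centre line; the grasp point (between the pads) lies 19 mm behind it (r.grip_point_offset is the distance from the TCP to the grasp point, in mm); x points along the fingers, y is the direction in which the jaws open and shut, and the axes are right-handed (so a half turn about x gives the same grasp; the last joint's range is limited). The gripper opens to 85 mm and grips with 20 to 120 N. Pads are 22 mm wide; open, the fingers measure 114 mm over their backs; the gripper's body (76 mm by 85 mm) begins 54 mm behind the grasp point. The pads swing forward as they close: fully open they stand 13 mm farther back than shut.
Start: joints at [79.905, 14.616, 6.199, 0, -81.583, -16.306], TCP at [244.539, 492.639, 193.183] pointing down, gripper open.
Joint ranges: [-168.99, 168.99], [-69.2, 112.95], [-62.41, 85.93], [-164.36, 98.24], [-168.68, -3.75], [-174.98, 174.98]. Speed limits (degrees/s): [147.25, 147.25, 180, 180, 180, 180].

INTERFACE

Orientations are given as [roll, pitch, yaw] about the fixed x, y, z axes, in that order (R = Rz(yaw) Ry(pitch) Rx(roll)).
In Python, from station import status, vision, workorder, r gives the robot as it stands.
- The arm moves only by the shell command python3 -m inch 'ROWS' [FORCE]. ROWS is JSON, a list of rows, each a list of 7 numbers: the shift along the tool's x, y, z in cm, then the turn, a rotation vector about the tool's x, y, z in rad, then the closure, from -1 (fully open) to 1 (shut). A call has 1 to 20 rows; each row is the pose to reach, as a shift and turn from the pose measured when the call began, along the tool's axes at that moment; what a row does not reach only later rows make up. A row lasts 1/10 s, in which the tool goes at most 50 mm and 8.59 degrees, less where a joint would pass 70% of its speed; a pose out of reach is approached as far as the arm can. A call with a gripper value outside its range is refused whole. The fingers move at their own pace and stop on an object; FORCE is the grip in N (left out, the last holds). Time passes only in rows, so rows that repeat a pose let the fingers close. It gives the time, the measured TCP pose, the force and the opening at its end, in the units of the state.
- status.get_state(): the state, without advancing time (a new reading comes with each control period).
- vision.get_image(name): name is "scene" or "top" or "wrist"; returns (picture, depth): 420x560x3 uint8, red, green, blue; 420x560 float32, mm along the optical axis (not along the pixel's ray), 0 where there is no reading.
- vision.camera_info(name): a dict with "mtx" (3x3 intrinsics, pixels), "rvec" (rotation vector, rad) and "tvec" (3), from world to camera coordinates, as OpenCV has them. Camera axes: x right, y down, z forward; pixel columns grow to the right and rows downward; lengths in mm; the calibration is good to about 2 mm. The wrist camera is an equidistant fisheye: a pixel r from the principal point sees the ray r / f radians off the axis. A picture is of the moment at which its call begins: read the wrist's pose just before it. camera_info takes no time and is no camera call; for the wrist camera it gives the pose at the moment of the call.
- workorder.sign_off(): hands the job in, once; it reports no verdict.
The state is a dict: "time_s": time; "q": joint angles; "joint_velocities": joint speeds; "joint_torque": joint torques, N m; "tcp_pos": TCP position; "ee_rot": TCP orientation; "wrist_force": force on the tool from outside, world axes, zero at the start; "moment": the same for the moment, N m; "width": opening from 0.0 (shut) to 1.0 (fully open).
Only numpy, scipy, OpenCV 4.12 (cv2) and the standard library are available. Lean on these libraries where they do the work, as an engineer would, in place of code of your own. Each camera call takes 0.05 s, during which the arm holds its last target.

TASK

Sort the three slip syringes on the ware board by their orange plungers: seat the two whose plungers are pulled out in the two slots of the green cradle, one in each, barrel right down and centred across both combs, with the nozzles pointing away from the robot, and lay the one whose plunger is pushed in flat on the floor of the blue wash tray. Leave every plunger set as it is, and do not disturb the jar, the mug or the lid.

Things in the scene. Friction and masses are not known exactly. Their poses are not given: they have to be found in the camera images.
- syringe_a_mid (a point): white slip syringe on its side; point: on the axis at the barrel's middle, 17 mm above what it lies on. x along the barrel to the nozzle, y sideways. Barrel 34 mm diameter, x -55 to +55 mm, to be gripped at its middle; black-capped nozzle to +85 mm; tail flange 4 mm thick, 46 (y) x 34 mm; orange plunger out of the tail. About 80 g. All three look alike but for the plunger
- syringe_b_mid (a point): another slip syringe, same shape, point and axes as syringe_a_mid
- syringe_c_mid (a point): another slip syringe, same shape, point and axes as syringe_a_mid
- syringe_a_plunger (a joint): how far syringe_a's orange plunger is pulled out: 0 m fully pushed in, 0.080 m fully out; at the start either below 0.006 m (pushed in) or 0.055 to 0.070 m (pulled out). Its 30 mm thumb disc has its outer face 63 mm + this value behind the barrel's middle. It slides stiffly: about 5 N moves it
- syringe_b_plunger (a joint): how far syringe_b's orange plunger is pulled out: 0 m fully pushed in, 0.080 m fully out; at the start either below 0.006 m (pushed in) or 0.055 to 0.070 m (pulled out). Its 30 mm thumb disc has its outer face 63 mm + this value behind the barrel's middle. It slides stiffly: about 5 N moves it
- syringe_c_plunger (a joint): how far syringe_c's orange plunger is pulled out: 0 m fully pushed in, 0.080 m fully out; at the start either below 0.006 m (pushed in) or 0.055 to 0.070 m (pulled out). Its 30 mm thumb disc has its outer face 63 mm + this value behind the barrel's middle. It slides stiffly: about 5 N moves it
- syringe_a_nozzle (a point): tip of that syringe's black nozzle cap, on the axis, 85 mm ahead of the barrel's middle
- syringe_b_nozzle (a point): tip of that syringe's black nozzle cap, on the axis, 85 mm ahead of the barrel's middle
- syringe_c_nozzle (a point): tip of that syringe's black nozzle cap, on the axis, 85 mm ahead of the barrel's middle
- ware_board: dark wooden board, 260 x 350 x 12 mm, fixed on the table, on which the syringes lie at the start; origin at the centre of its underside
- cradle: fixed green two-slot syringe cradle; origin: centre of its underside; +x faces away from the robot (nozzle side). Base 110 (x) x 180 (y) x 8 mm; two upright combs 8 mm thick across x = -32 and +32 mm, 56 mm clear between them for fingers. Each has two U slots 40 mm wide, floors 30 mm above the table; pickets straight to 52 mm, then roof-shaped to a peak at 72 mm (middle) or 62 mm (ends)
- slot_left (a point): middle of the cradle's slot on its +y side (y = +40 mm), where the barrel's middle lies once seated: 47 mm above the table, 39 mm above the base plate; axes as the cradle's, x along the seated barrel, towards the nozzle
- slot_right (a point): the same for the slot on the -y side (y = -40 mm)
- wash_tray: fixed blue open wash tray, outside 230 (x) x 150 (y) x 40 mm high, walls and floor 5 mm thick; origin at the centre of its underside
- glaze_jar: bystander: blue glaze jar, 64 mm diameter, 65 mm tall, origin at its foot
- mug: bystander: white mug, 76 mm diameter, 85 mm tall, origin at its foot
- jar_lid: bystander: terracotta-coloured lid, 72 mm diameter, 12 mm thick, origin at its underside
Not all that is in view belongs to the job. Leave any red or yellow look-alike of the part that bears syringe_a_mid alone.

How it is judged:
By the outcome, as a careful person would: the job done as asked, in the order asked, and still so for the second after the job is handed in, with the robot touching nothing.
It also fails if it takes over 72 s, if anything falls off the work surface, if the arm or the gripper's body presses on something with over 40 N, if the wrist force passes 120 N, or if a joint passes its speed limit or range.

## Working session

There is one attempt and no reset: what is moved stays moved. The work goes in short steps, Python scripts to look and compute and a shell command to move; the robot and the scene stay as the last step left them, time stands still between calls to the robot, and variables do not carry over. Pictures are saved under pics/ and viewed, and the job is handed in when it is done.

```bash
ls; mkdir -p pics; cat > h.py <<'E'
import numpy as np, cv2
from scipy.spatial.transform import Rotation as R
from station import status, vision, workorder, r
def snap(name,fn):
    ci=vision.camera_info(name); im,d=vision.get_image(name)
    cv2.imwrite(f'pics/{fn}.png',im[:,:,::-1]); np.savez(f'pics/{fn}.npz',im=im,d=d,K=ci['mtx'],rv=ci['rvec'],tv=ci['tvec'])
def load(fn):
    z=np.load(f'pics/{fn}.npz'); return z
def pt(z,u,v,depth=None,Z=None):
    K=z['K'];Rm=cv2.Rodrigues(z['rv'])[0];t=z['tv'].reshape(3)
    ray=np.array([(u-K[0,2])/K[0,0],(v-K[1,2])/K[1,1],1.])
    C=-Rm.T@t; w=Rm.T@ray
    if Z is not None: return C+w*(Z-C[2])/w[2]
    if depth is None: depth=z['d'][int(round(v)),int(round(u))]
    return C+w*depth
E
python3 - <<'E'
from h import *
snap('top','top0'); snap('scene','scene0')
for n in('top0','scene0'):
    z=load(n);print(z['K'],z['rv'].ravel(),z['tv'].ravel())
s=status.get_state();print(s)
E
```

```text
pics
[[460.62136848   0.         287.83060389]
 [  0.         460.62136848 215.86580498]
 [  0.           0.           1.        ]] [ 2.19588071 -2.2096948   0.08250341] [  17.26444723  503.38898293 1004.58214251]
[[510.91206169   0.         282.51786153]
 [  0.         510.91206169 211.78101101]
 [  0.           0.           1.        ]] [ 1.09415933  2.20618129 -1.14971291] [ 283.19544288 -174.79288809 1625.46415524]
{'time_s': 0.1, 'q': array([ 7.99061065e+01,  1.46504001e+01,  6.13726909e+00, -2.27422448e-02,
       -8.15837668e+01, -1.63058440e+01]), 'joint_velocities': array([ 0.1018254 , -0.06871434,  0.16377213,  0.05585126,  0.08078893,
       -0.06507795]), 'joint_torque': array([-3.54047137e-03, -3.87604237e+01,  2.38475740e+01,  5.37782595e+00,
       -3.76488504e-03, -5.25476878e-06]), 'tcp_pos': array([244.28744185, 492.19784525, 192.37765042]), 'ee_rot': array([  93.23798923,   89.90052543, -113.16509592]), 'wrist_force': array([0.49551873, 0.2593903 , 0.02658641]), 'moment': array([-0.0092949 , -0.00947453,  0.03103654]), 'width': 0.9952913009547417}
```

View pics/top0.png

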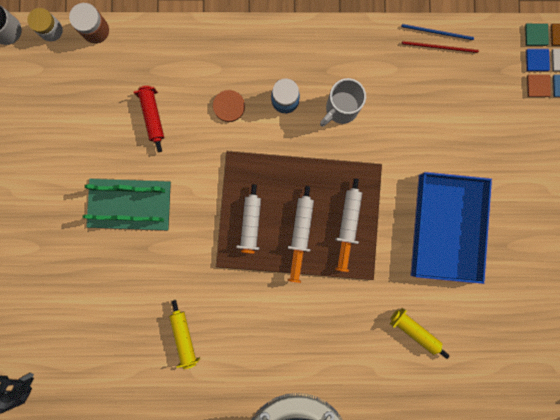

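View pics/scene0.png

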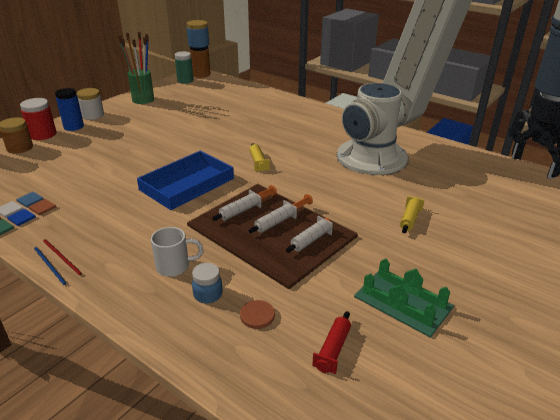

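```bash
python3 - <<'E'
from h import *
im=cv2.imread('pics/top0.png')
cv2.imwrite('pics/c1.png',cv2.resize(im[170:290,210:385],None,fx=4.5,fy=4.5,interpolation=cv2.INTER_CUBIC))
cv2.imwrite('pics/c2.png',cv2.resize(im[165:245,70:185],None,fx=6,fy=6,interpolation=cv2.INTER_CUBIC))
E
```

```text
(no output)
```

View pics/c1.png

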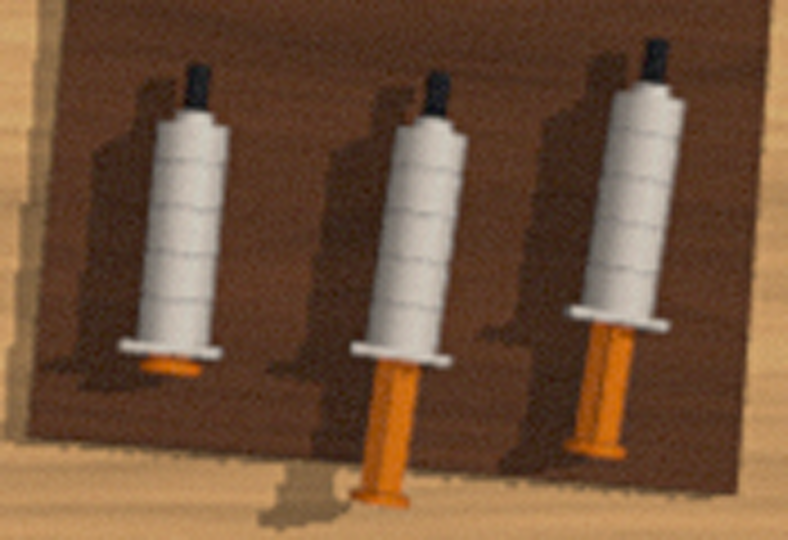

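View pics/c2.png

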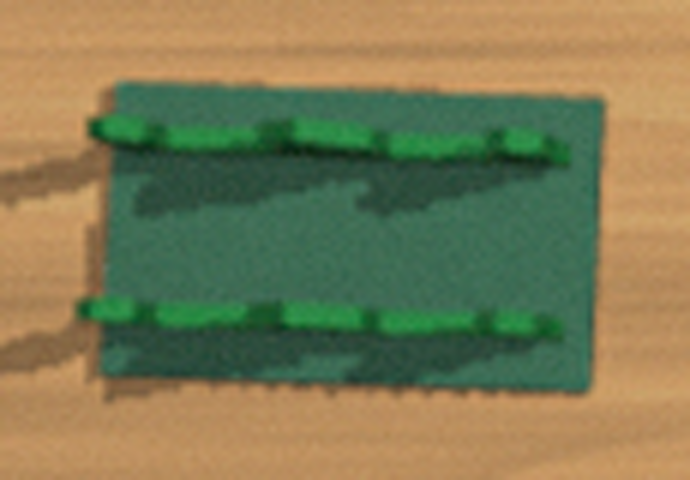

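```bash
python3 - <<'E'
from h import *
z=load('top0')
def c1(x,y): return (x+.5)/4.5-.5+210,(y+.5)/4.5-.5+170
def c2(x,y): return (x+.5)/6-.5+70,(y+.5)/6-.5+165
np.set_printoptions(precision=1,suppress=True)
for n,noz,fl in(('L',(199,64),((119,347),(222,353))),('M',(439,71),((350,348),(453,361))),('R',(657,39),((565,312),(670,327)))):
    N=pt(z,*c1(*noz),Z=29); f=[pt(z,*c1(*p),Z=29) for p in fl]; F=(f[0]+f[1])/2
    d=N-F; L=np.linalg.norm(d); u=d/L
    print(n,N,F,'len',L,'yaw',np.degrees(np.arctan2(u[1],u[0])),'mid',N-85*u,F+57*u,'fw',np.linalg.norm(f[0]-f[1]))
cs=[pt(z,*c2(*p),Z=8) for p in((117,84),(604,100),(590,392),(103,374))]
print(cs,np.mean(cs,0)); e=cs[0]-cs[1]+cs[3]-cs[2]; print('cradle yaw',np.degrees(np.arctan2(e[1],e[0]))-90, [np.linalg.norm(cs[i]-cs[i-1]) for i in range(4)])
e=cs[0]-cs[3]+cs[1]-cs[2]; print('cradle yaw',np.degrees(np.arctan2(e[1],e[0])))
# depth clouds
K=z['K'];Rm=cv2.Rodrigues(z['rv'])[0];t=z['tv'].reshape(3)
d=z['d'];v,u=np.mgrid[:420,:560]
P=np.stack([(u-K[0,2])/K[0,0]*d,(v-K[1,2])/K[1,1]*d,d],-1)
W=(P-t)@Rm
im=z['im'].astype(int)
white=(im.min(-1)>120)
for n,(u0,u1,v0,v1) in dict(L=(238,262,195,250),M=(288,318,193,252),R=(335,364,184,244)).items():
    m=np.zeros_like(white);m[v0:v1,u0:u1]=1;m&=white&(W[...,2]>25)
    p=W[m]; c=p.mean(0); s=np.linalg.svd(p[:,:2]-c[:2])[2][0]; s*=np.sign(s[0])
    print(n,m.sum(),c,p[:,2].max(),np.percentile(p[:,2],90),np.degrees(np.arctan2(s[1],s[0])))
print('board z',np.median(W[255:262,240:245,2]),'table',np.median(W[300:310,250:300,2]),'base',np.median(W[200:210,100:150,2]))
m=(im[...,2]>100)&(im[...,0]<60)&(W[...,2]>34); m[:,:400]=0;m[:,500:]=0;m[:160]=0;m[300:]=0
p=W[m][:,:2].astype(np.float32); print('tray',cv2.minAreaRect(p), W[220:230,440:460].reshape(-1,3).mean(0))
for n,(a,b) in dict(jar=(285,90),mug=(347,98),lid=(229,106),red=(150,112),y1=(182,335)).items(): print(n,W[b,a])
E
```

```text
L [573.1  88.2  29. ] [434.8 102.2  29. ] len 139.0483087902716 yaw -5.8064311623233165 mid [488.5  96.8  29. ] [491.5  96.5  29. ] fw 49.5971586716986
M [569.2 -28.4  29. ] [431.8  -9.   29. ] len 138.71120630289732 yaw -8.019289014554314 mid [485.  -16.5  29. ] [488.3 -17.   29. ] fw 50.092111198637305
R [ 584.4 -134.9   29. ] [ 448.  -113.7   29. ] len 138.05570003710622 yaw -8.834171812646995 mid [ 500.4 -121.8   29. ] [ 504.3 -122.4   29. ] fw 51.3859842821457
[array([589. , 453.7,   8. ]), array([582.3, 274.7,   8. ]), array([474.2, 279.1,   8. ]), array([482., 457.,   8.])] [531.9 366.1   8. ]
cradle yaw -2.316144976177611 [np.float64(107.10140408930616), np.float64(179.0763794006177), np.float64(108.16467917724282), np.float64(178.06256482428444)]
cradle yaw -2.0319432459000586
L 680 [487.3  93.1  49.2] 1030.3787440630877 47.67200351529445 -5.094988308491822
M 642 [483.9 -18.1  48.5] 1030.3787440630877 47.59812272934994 -9.628207224770728
R 614 [ 499.2 -121.5   49.1] 1030.3787440630877 47.75995748438853 -13.613109100200228
board z 12.157192520380965 table 0.11915350171936093 base 7.967222943605446
tray ((490.236572265625, -195.2792205810547), (448.0154113769531, 227.25926208496094), 84.2391586303711) [ 482.5 -348.3    5.8]
jar [769.   19.3  66.2]
mug [ 771.  -122.1    4.7]
lid [750.2 144.   13.5]
red [731.1 313.8  33.8]
y1 [249.8 241.5  33.4]
```

```bash
cat >> h.py <<'E'
def plan(x,y,z,a):
    """a=yaw of barrel axis (deg); jaw axis perpendicular"""
    s=status.get_state(); Rc=R.from_euler('xyz',s['ee_rot'],degrees=True); p=np.array(s['tcp_pos'])
    a=np.radians(a); best=None
    for sg in(1,-1):
        Y=sg*np.array([-np.sin(a),np.cos(a),0]);X=np.array([0,0,-1.]);Rt=R.from_matrix(np.c_[X,Y,np.cross(X,Y)])
        rv=(Rc.inv()*Rt).as_rotvec()
        if best is None or np.linalg.norm(rv)<np.linalg.norm(best): best=rv
    sh=Rc.inv().apply(np.array([x,y,z])-p)/10
    print('t',s['time_s'],'pos',p.round(1),'rot',np.round(s['ee_rot'],1),'q',s['q'].round(1),'w',round(s['width'],3))
    print('SHIFT cm',sh.round(2),'TURN',best.round(3),'|mm|',np.linalg.norm(sh)*10,'deg',np.degrees(np.linalg.norm(best)))
def cloud(z):
    K=z['K'];Rm=cv2.Rodrigues(z['rv'])[0];t=z['tv'].reshape(3)
    d=z['d'];v,u=np.mgrid[:420,:560]
    P=np.stack([(u-K[0,2])/K[0,0]*d,(v-K[1,2])/K[1,1]*d,d],-1)
    W=(P-t)@Rm; W[d==0]=np.nan; return W
E
python3 - <<'E'
from h import *
np.set_printoptions(precision=1,suppress=True)
z=load('top0');W=cloud(z);im=z['im'].astype(int)
blue=(im[...,2]>90)&(im[...,0]<70)&(im[...,2]>im[...,1]+30)
blue[:,:405]=0;blue[:,500:]=0;blue[:165]=0;blue[290:]=0
m=blue&(W[...,2]>30)&(W[...,2]<50)
p=W[m][:,:2].astype(np.float32);print('tray',m.sum(),cv2.minAreaRect(p))
g=(im[...,1]>im[...,0]+25); g[:,:75]=0;g[:,180:]=0;g[:175]=0;g[235:]=0
m=g&(W[...,2]>45)&(W[...,2]<80)
p=W[m]; print(len(p)); 
e=np.array([np.sin(np.radians(2.1)),np.cos(np.radians(2.1))]); xx=np.array([e[1],-e[0]])
for lo,hi in((530,600),(470,530)):
    q=p[(p[:,0]>lo)&(p[:,0]<hi)]
    print('comb x',q[:,0].mean(), np.polyfit(q[:,1],q[:,0],1)); print(np.sort(q[:,1]).round(0))
plan(470,366,250,-2)
snap('wrist','w0'); zz=load('w0'); print(zz['K'],zz['rv'].ravel(),zz['tv'].ravel())
E
```

```text
tray 620 ((475.24542236328125, -343.5348205566406), (150.0093994140625, 227.7357940673828), 84.23395538330078)
334
comb x 564.2208522296874 [  0.  549.7]
[287. 287. 287. 288. 288. 288. 288. 288. 290. 290. 290. 291. 291. 291.
 291. 292. 292. 293. 293. 293. 293. 294. 294. 295. 295. 295. 295. 297.
 297. 297. 298. 298. 298. 299. 300. 300. 301. 302. 302. 302. 303. 303.
 304. 304. 304. 307. 307. 308. 308. 346. 347. 347. 347. 347. 347. 348.
 349. 349. 349. 350. 350. 350. 351. 351. 352. 352. 352. 352. 353. 353.
 353. 353. 354. 354. 354. 355. 355. 355. 356. 356. 356. 357. 357. 358.
 358. 358. 358. 359. 359. 360. 360. 360. 361. 361. 361. 361. 361. 362.
 363. 363. 364. 364. 364. 364. 365. 365. 365. 365. 366. 366. 366. 367.
 368. 368. 368. 368. 369. 369. 370. 371. 371. 371. 372. 373. 374. 375.
 375. 375. 376. 377. 377. 378. 380. 380. 381. 381. 383. 384. 384. 385.
 387. 426. 426. 426. 427. 427. 427. 427. 428. 429. 429. 430. 430. 430.
 430. 431. 431. 431. 432. 432. 432. 433. 434. 434. 434. 434. 434. 434.
 435. 436. 436. 437. 437. 437. 438. 439. 441. 442.]
comb x 500.7585478656243 [  0.  485.9]
[28
[... 393 characters left out ...]
362. 363. 363. 363. 364. 364.
 364. 364. 365. 365. 366. 366. 366. 366. 367. 367. 369. 369. 369. 370.
 370. 372. 372. 372. 372. 374. 375. 375. 375. 377. 377. 377. 379. 380.
 381. 381. 381. 384. 385. 386. 386. 387. 387. 388. 388. 430. 430. 430.
 431. 431. 431. 431. 432. 432. 433. 434. 434. 434. 434. 434. 435. 435.
 435. 435. 436. 436. 436. 437. 437. 438. 439. 439. 440. 442. 442. 443.
 445. 446.]
t 0.1 pos [244.3 492.2 192.4] rot [  93.2   89.9 -113.2] q [ 79.9  14.7   6.1  -0.  -81.6 -16.3] w 0.995
SHIFT cm [ -5.8   1.3 -25.8] TURN [-0.4  0.  -0. ] |mm| 264.93846497321795 deg 24.403284818925076
[[325.2   0.  276.5]
 [  0.  325.2 204.2]
 [  0.    0.    1. ]] [-1.6  2.5  0.4] [549.  -41.1 379.4]
```

View pics/w0.png

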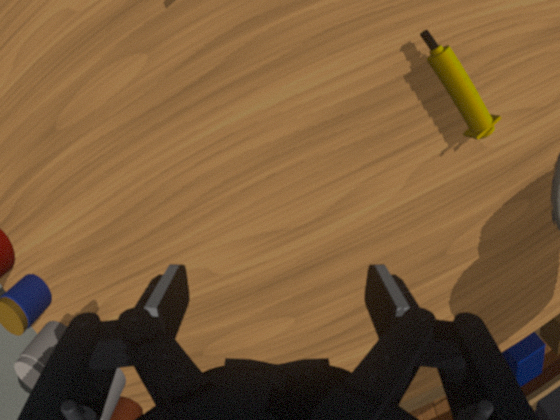

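```bash
python3 - <<'E'
from h import *
plan(486.5,-17,130,-8)
E
```

```text
t 0.15 pos [244.3 492.3 192.5] rot [  93.1   89.9 -113.4] q [ 79.9  14.6   6.1  -0.  -81.6 -16.3] w 1.001
SHIFT cm [  6.3   34.84 -44.34] TURN [-0.321  0.    -0.001] |mm| 567.3881054234023 deg 18.405091784586343
```

```bash
python3 -m inch '[[0.2,1,-1.5,-0.01,0,0,-1],[0.6,3.5,-4.4,-0.03,0,0,-1],[1.2,6.5,-8.2,-0.06,0,0,-1],[1.7,9.5,-12,-0.09,0,0,-1],[2.3,12.5,-16,-0.12,0,0,-1],[2.8,15.5,-19.8,-0.15,0,0,-1],[3.4,18.5,-23.6,-0.18,0,0,-1],[3.9,21.5,-27.4,-0.2,0,0,-1],[4.4,24.5,-31.2,-0.23,0,0,-1],[5,27.5,-35,-0.26,0,0,-1],[5.5,30.5,-38.8,-0.29,0,0,-1],[6,33,-42,-0.31,0,0,-1],[6.2,34.3,-43.7,-0.32,0,0,-1],[6.3,34.84,-44.34,-0.321,0,0,-1],[6.3,34.84,-44.34,-0.321,0,0,-1],[6.3,34.84,-44.34,-0.321,0,0,-1],[6.3,34.84,-44.34,-0.321,0,0,-1]]' 40
python3 - <<'E'
from h import *
plan(486.5,-17,14,-8)
snap('wrist','w1')
E
```

```text
time_s: 1.85
tcp_pos: [486.3, -16.0, 130.3]
ee_rot: [90.8, 89.9, -97.1]
wrist_force: [-0.4, 0.1, 0.8]
width: 1.001
t 1.85 pos [486.3 -16.  130.3] rot [ 90.8  89.9 -97.1] q [ 16.7   9.2 -10.    0.1 -70.8  65.4] w 1.001
SHIFT cm [11.63  0.08 -0.03] TURN [ 0.001 -0.    -0.001] |mm| 116.30790174107746 deg 0.08577396290979304
```

View pics/w1.png

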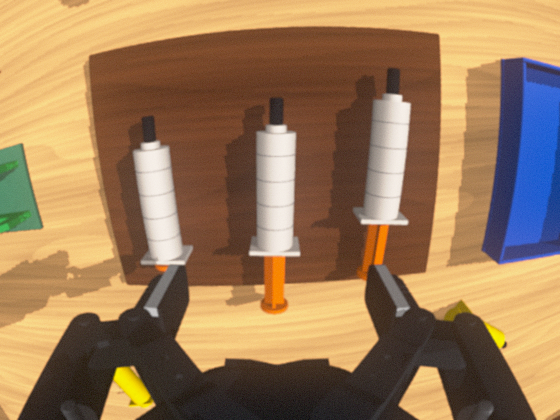

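```bash
cat >> h.py <<'E'
def fpt(z,u,v,Z):
    K=z['K'];Rm=cv2.Rodrigues(z['rv'])[0];t=z['tv'].reshape(3)
    a=np.array([(u-K[0,2])/K[0,0],(v-K[1,2])/K[1,1]]);th=np.linalg.norm(a)
    ray=np.r_[a/max(th,1e-9)*np.sin(th),np.cos(th)]; C=-Rm.T@t; w=Rm.T@ray
    return C+w*(Z-C[2])/w[2]
E
python3 - <<'E'
from h import *
np.set_printoptions(precision=1,suppress=True)
z=load('w1')
for n,a,b in(('M',(277,99),(275,246)),('L',(148,118),(166,256)),('R',(393,69),(381,215))):
    N=fpt(z,*a,29);F=fpt(z,*b,29 if n=='x' else 29);d=(N-F);L=np.linalg.norm(d);u=d/L
    print(n,N,F,L,np.degrees(np.arctan2(u[1],u[0])),N-85*u,F+57*u)
E
```

```text
M [567.2 -28.2  29. ] [432.   -7.4  29. ] 136.74042360028966 -8.735548950762182 [483.1 -15.3  29. ] [488.3 -16.1  29. ]
L [571.   88.8  29. ] [434.3 104.1  29. ] 137.56488221487712 -6.400456013975427 [486.5  98.3  29. ] [490.9  97.8  29. ]
R [ 583.9 -133.7   29. ] [ 449.1 -112.3   29. ] 136.52754075204373 -9.032715512965671 [ 500.  -120.4   29. ] [ 505.4 -121.2   29. ]
```

```bash
python3 -m inch '[[1,0,0,0,0,0,-1],[3,0,0,0,0,0,-1],[5.5,0,0,0,0,0,-1],[8,0,0,0,0,0,-1],[10,0,0,0,0,0,-1],[11.2,0,0,0,0,0,-1],[11.6,0,0,0,0,0,-1],[11.6,0,0,0,0,0,-1],[11.6,0,0,0,0,0,-1],[11.6,0,0,0,0,0,0],[11.6,0,0,0,0,0,0.3],[11.6,0,0,0,0,0,1],[11.6,0,0,0,0,0,1],[11.6,0,0,0,0,0,1],[11.6,0,0,0,0,0,1],[11.6,0,0,0,0,0,1],[11.6,0,0,0,0,0,1],[11.6,0,0,0,0,0,1]]' 40
python3 - <<'E'
from h import *
plan(486.5,-17,160,-8.4)
snap('wrist','w2')
E
```

```text
time_s: 3.7
tcp_pos: [486.3, -16.2, 14.3]
ee_rot: [94.9, 89.9, -93.0]
wrist_force: [0.1, 0.0, -0.7]
width: -0.002
t 3.7 pos [486.3 -16.2  14.3] rot [ 94.9  89.9 -93. ] q [ 16.6  15.3 -20.8   0.1 -53.9  65.4] w -0.002
SHIFT cm [-14.57   0.09  -0.03] TURN [ 0.008 -0.    -0.001] |mm| 145.66835151122476 deg 0.47349306185837964
```

View pics/w2.png

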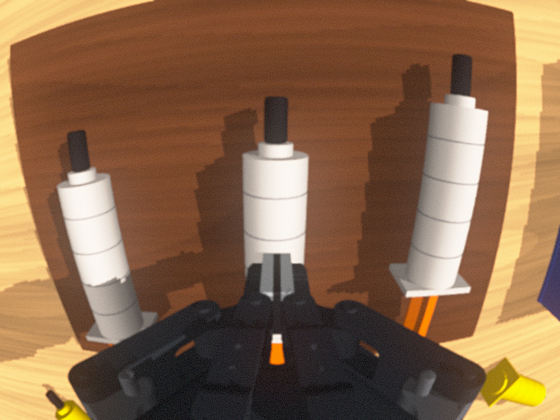

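```bash
python3 - <<'E'
from h import *
np.set_printoptions(precision=1,suppress=True)
z=load('w2')
for p in((276,98),(78,132),(461,57)): print(fpt(z,*p,29))
print(-cv2.Rodrigues(z['rv'])[0].T@z['tv'].ravel())
snap('scene','s2');snap('top','t2')
a=cv2.imread('pics/s2.png')[160:290,170:370];b=cv2.imread('pics/t2.png')[160:300,210:385]
cv2.imwrite('pics/s2c.png',cv2.resize(a,None,fx=4,fy=4));cv2.imwrite('pics/t2c.png',cv2.resize(b,None,fx=4,fy=4))
E
```

```text
[567.7 -27.7  29. ]
[571.6  87.3  29. ]
[ 583.3 -133.4   29. ]
[567.1 -27.9 194.7]
```

View pics/s2c.png

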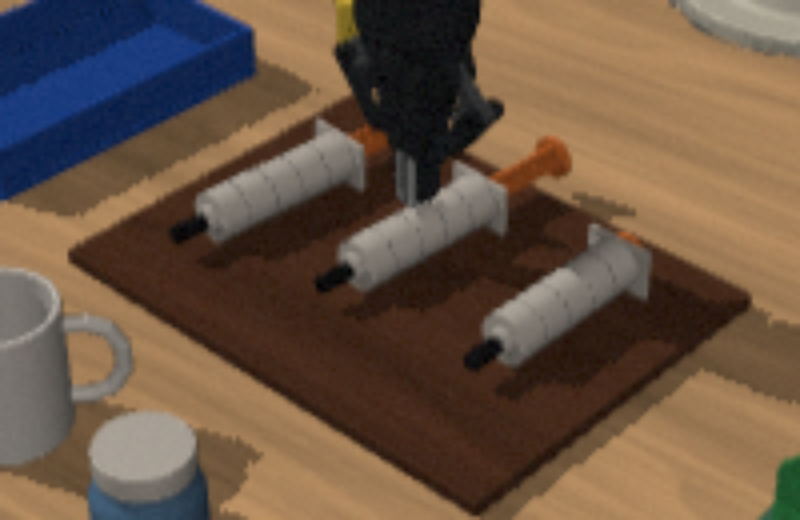

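View pics/t2c.png

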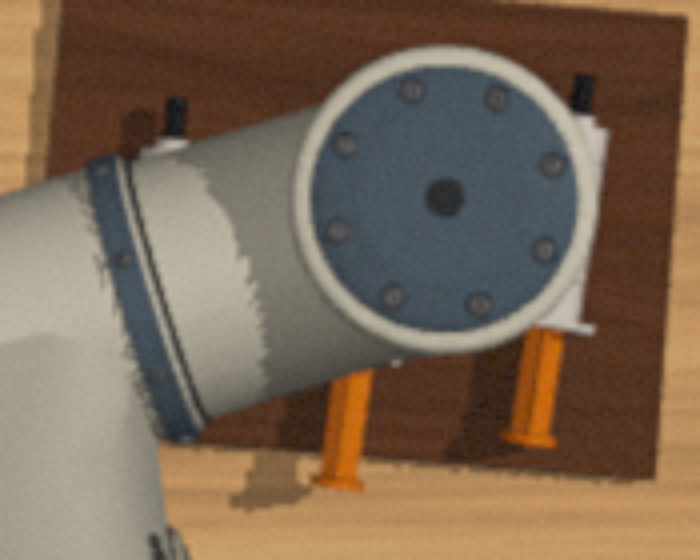

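```bash
python3 - <<'E'
from h import *
np.set_printoptions(precision=1,suppress=True)
z=load('s2')
W=cloud(z)
for v in range(196,216,2):
    print(v,[ (W[v,u]).round(0).tolist() for u in (270,274,277,280)])
print(status.get_state()['tcp_pos'],r.grip_point_offset, [a for a in dir(r) if a[0]!='_'])
a=cv2.imread('pics/s2.png')[150:230,230:330]
cv2.imwrite('pics/s2d.png',cv2.resize(a,None,fx=7,fy=7))
E
```

```text
196 [[494.0, -22.0, 96.0], [498.0, -6.0, 105.0], [500.0, 4.0, 109.0], [503.0, 16.0, 116.0]]
198 [[498.0, -19.0, 94.0], [498.0, -7.0, 98.0], [503.0, 7.0, 106.0], [501.0, 14.0, 109.0]]
200 [[495.0, -21.0, 85.0], [493.0, -10.0, 88.0], [486.0, -6.0, 87.0], [395.0, -66.0, 15.0]]
202 [[494.0, -22.0, 78.0], [494.0, -10.0, 83.0], [486.0, -7.0, 80.0], [402.0, -61.0, 14.0]]
204 [[498.0, -19.0, 76.0], [491.0, -12.0, 75.0], [490.0, -3.0, 78.0], [408.0, -56.0, 13.0]]
206 [[493.0, -23.0, 66.0], [492.0, -11.0, 70.0], [489.0, -4.0, 71.0], [417.0, -49.0, 14.0]]
208 [[496.0, -20.0, 62.0], [493.0, -10.0, 65.0], [489.0, -4.0, 66.0], [463.0, -14.0, 47.0]]
210 [[448.0, -59.0, 14.0], [493.0, -10.0, 59.0], [476.0, -14.0, 48.0], [469.0, -10.0, 46.0]]
212 [[492.0, -24.0, 46.0], [489.0, -14.0, 49.0], [481.0, -10.0, 46.0], [473.0, -7.0, 43.0]]
214 [[498.0, -19.0, 46.0], [491.0, -12.0, 45.0], [486.0, -6.0, 44.0], [479.0, -2.0, 43.0]]
[486.3 -16.2  14.3] 18.700000000000003 ['IKError', 'grip_point_offset']
```

View pics/s2d.png

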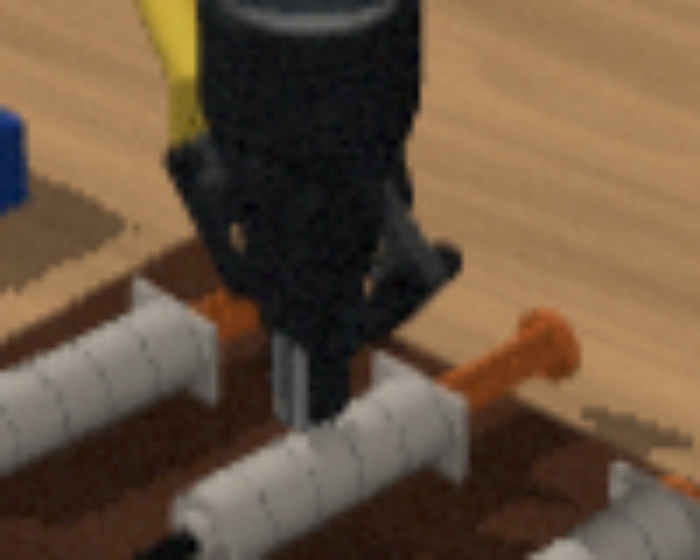

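```bash
python3 - <<'E'
from h import *
np.set_printoptions(precision=1,suppress=True)
def fcl(z,u,v):
    K=z['K'];Rm=cv2.Rodrigues(z['rv'])[0];t=z['tv'].reshape(3)
    a=np.array([(u-K[0,2])/K[0,0],(v-K[1,2])/K[1,1]]);th=np.linalg.norm(a)
    ray=np.r_[a/th*np.tan(th),1]
    return (ray*z['d'][v,u]-t)@Rm
z=load('w2')
for p in((270,256),(278,250),(270,260),(285,262),(278,262),(270,270),(285,285),(276,200),(276,230),(276,242)): print(p,fcl(z,*p))
z=load('w1')
for p in((180,275),(182,268),(370,268),(375,275),(276,180),(277,105),(420,150)): print(p,fcl(z,*p))
for n in('w0','w1','w2'):
    z=load(n); print(-cv2.Rodrigues(z['rv'])[0].T@z['tv'].ravel())
E
```

```text
(270, 256) [498.1 -15.2  60.7]
(278, 250) [492.6 -18.3  44.5]
(270, 260) [497.3 -15.1  63.1]
(285, 262) [496.4 -21.9  65.2]
(278, 262) [496.4 -18.7  64.4]
(270, 270) [497.1 -15.3  72.1]
(285, 285) [496.  -21.4  83.8]
(276, 200) [519.7 -21.   45.2]
(276, 230) [503.9 -18.8  44.5]
(276, 242) [497.8 -18.   45.6]
(180, 275) [500.8  24.3 191.1]
(182, 268) [502.3  24.  187.4]
(370, 268) [488.7 -60.1 184.2]
(375, 275) [490.6 -59.9 193.6]
(276, 180) [500.2 -18.   44.5]
(277, 105) [562.1 -27.5  34. ]
(420, 150) [ 504.3 -162.2   11.9]
[317.4 455.4 372.7]
[567.1 -27.8 310.6]
[567.1 -27.9 194.7]
```

```bash
python3 -m inch '[[-0.3,0,0,0,0,0,-1],[-0.3,0,0,0,0,0,-1],[-0.3,0,0,0,0,0,-1],[-0.3,0,0,0,0,0,-1],[-0.3,0,0,0,0,0,-1],[-0.3,0,0,0,0,0,-1],[-0.3,0,0,0,0,0,-1],[0.5,0,0,0,0,0,-1],[1.5,0,0,0,0,0,-1],[2.4,0,0,0,0,0,-1],[2.8,0,0,0,0,0,-1],[2.8,0,0,0,0,0,-0.3],[2.8,0,0,0,0,0,-0.3],[2.8,0,0,0,0,0,-0.3],[2.8,0,0,0,0,0,-0.3]]' 40
python3 - <<'E'
from h import *
plan(486,-16,160,-8.4)
snap('wrist','w3');snap('scene','s3')
a=cv2.imread('pics/s3.png')[150:230,230:330]
cv2.imwrite('pics/s3d.png',cv2.resize(a,None,fx=7,fy=7))
E
```

```text
time_s: 5.35
tcp_pos: [486.7, -16.1, -13.3]
ee_rot: [137.9, 89.9, -50.0]
wrist_force: [-0.2, 0.6, 0.8]
width: 0.651
t 5.35 pos [486.7 -16.1 -13.3] rot [137.9  89.9 -50. ] q [ 16.6  17.3 -22.8   0.1 -49.8  65.4] w 0.651
SHIFT cm [-1.733e+01  1.000e-02  5.000e-02] TURN [ 0.008 -0.001 -0.001] |mm| 173.31856967296932 deg 0.4798297164153748
```

View pics/s3d.png

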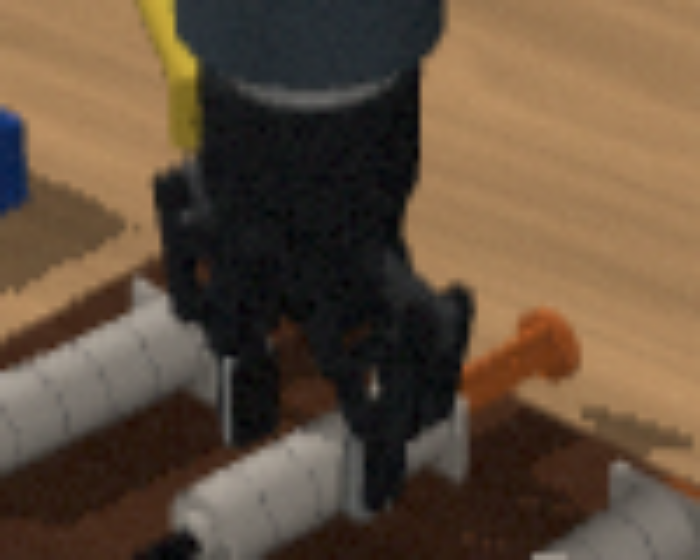

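View pics/w3.png

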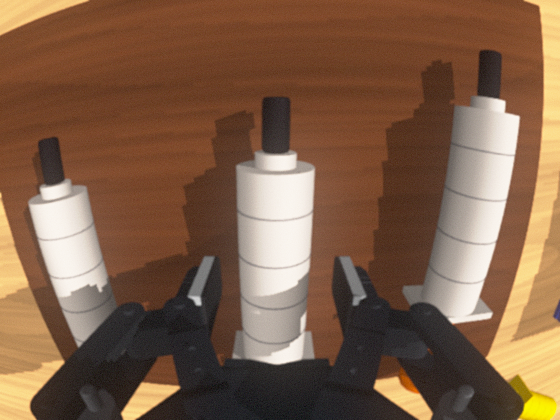

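```bash
python3 -m inch '[[0.4,0,0,0,0,0,-0.3],[0.9,0,0,0,0,0,-0.3],[1.2,0,0,0,0,0,-0.3],[1.2,0,0,0,0,0,-0.3],[1.2,0,0,0,0,0,0.1],[1.2,0,0,0,0,0,0.1],[1.2,0,0,0,0,0,1],[1.2,0,0,0,0,0,1],[1.2,0,0,0,0,0,1],[1.2,0,0,0,0,0,1],[1.2,0,0,0,0,0,1]]' 40
python3 - <<'E'
from h import *
plan(486,-16,160,-8.4)
snap('wrist','w4');snap('scene','s4')
a=cv2.imread('pics/s4.png')[150:230,230:330]
cv2.imwrite('pics/s4d.png',cv2.resize(a,None,fx=7,fy=7))
E
```

```text
time_s: 6.55
tcp_pos: [486.9, -16.1, -25.0]
ee_rot: [158.1, 89.9, -29.8]
wrist_force: [-0.8, 0.3, 5.6]
width: 0.389
t 6.55 pos [486.9 -16.1 -25. ] rot [158.1  89.9 -29.8] q [ 16.6  18.3 -23.7   0.1 -48.   65.4] w 0.389
SHIFT cm [-18.5    0.02   0.07] TURN [ 0.008 -0.001 -0.001] |mm| 185.03911737023515 deg 0.49026503117437703
```

View pics/s4d.png

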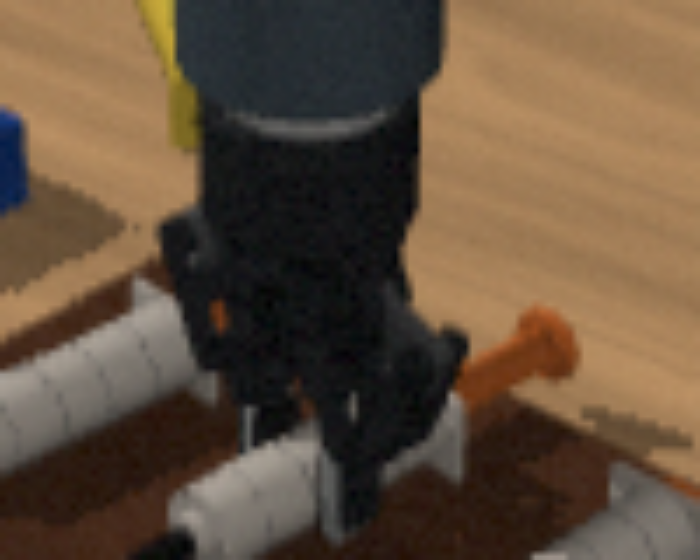

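View pics/w4.png

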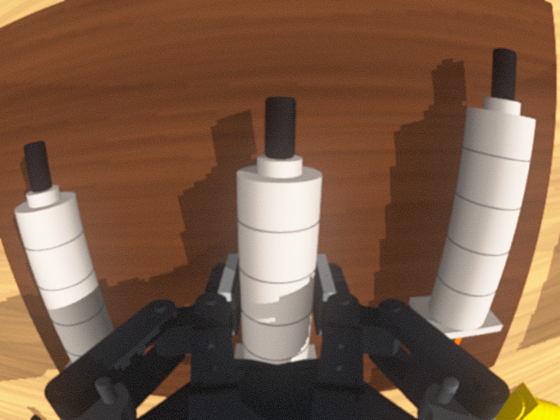

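```bash
python3 -m inch '[[-0.3,0,0,0,0,0,1],[-1,0,0,0,0,0,1],[-2.5,0,0,0,0,0,1],[-4.5,0,0,0,0,0,1],[-6.5,0,0,0,0,0,1],[-8.5,0,0,0,0,0,1],[-9.7,0,0,0,0,0,1],[-10.2,0,0,0,0,0,1],[-10.2,0,0,0,0,0,1],[-10.2,0,0,0,0,0,1]]' 60
python3 - <<'E'
from h import *
plan(534,407,75,-2.1)
snap('wrist','w5');snap('scene','s5')
a=cv2.imread('pics/s5.png')[130:270,170:370]
cv2.imwrite('pics/s5d.png',cv2.resize(a,None,fx=4,fy=4))
E
```

```text
time_s: 7.65
tcp_pos: [486.1, -16.0, 76.2]
ee_rot: [83.1, 89.9, -104.8]
wrist_force: [-0.7, 0.3, -0.8]
width: 0.379
t 7.65 pos [486.1 -16.   76.2] rot [  83.1   89.9 -104.8] q [ 16.7  11.5 -15.5   0.  -63.   65.4] w 0.379
SHIFT cm [  0.08 -42.56   1.09] TURN [-0.102  0.    -0.001] |mm| 425.74556429138477 deg 5.828526235590761
```

View pics/s5d.png

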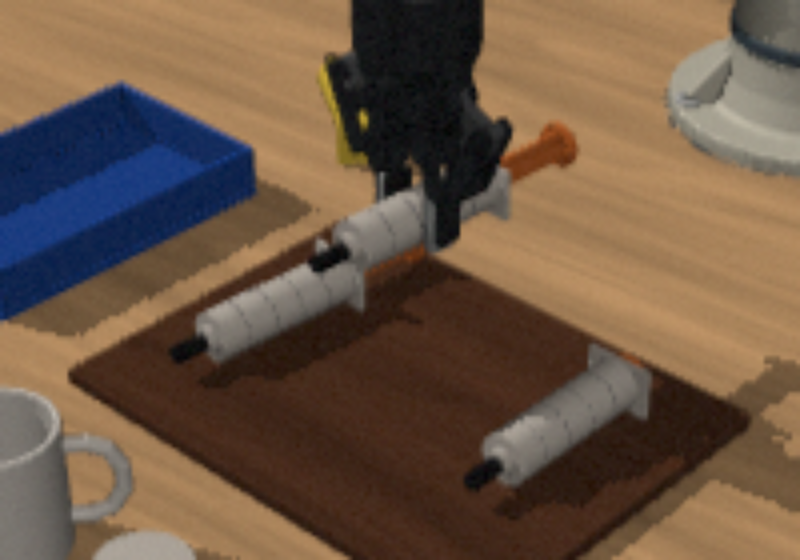

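View pics/w5.png

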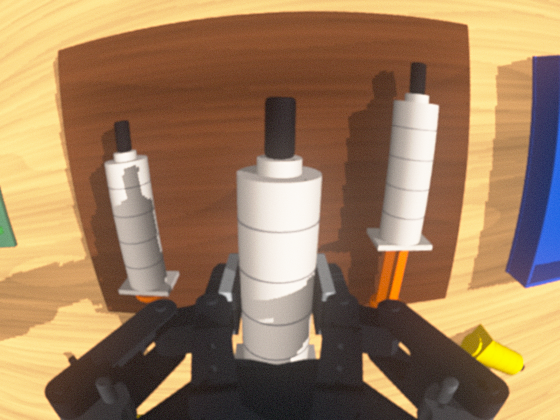

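```bash
python3 - <<'E'
from h import *
np.set_printoptions(precision=1,suppress=True)
z=load('w4'); N=fpt(z,281,97,29); F1=fpt(z,236,345,29);print(N, N-85*np.r_[np.cos(np.radians(8.4)),-np.sin(np.radians(8.4)),0])
E
python3 -m inch '[[0,-0.8,0,0,0,0,1],[0,-2.5,0.1,-0.01,0,0,1],[0,-5.5,0.2,-0.015,0,0,1],[0,-9,0.3,-0.02,0,0,1],[0,-12.5,0.4,-0.03,0,0,1],[0,-16,0.5,-0.04,0,0,1],[0,-19.5,0.6,-0.05,0,0,1],[0,-23,0.7,-0.06,0,0,1],[0,-26.5,0.8,-0.065,0,0,1],[0,-30,0.8,-0.07,0,0,1],[0,-33.5,0.9,-0.08,0,0,1],[0,-37,1,-0.09,0,0,1],[0,-39.7,1,-0.1,0,0,1],[0,-41.5,1.1,-0.1,0,0,1],[0,-42.3,1.1,-0.102,0,0,1],[0,-42.56,1.1,-0.102,0,0,1],[0,-42.56,1.1,-0.102,0,0,1],[0,-42.56,1.1,-0.102,0,0,1]]'
python3 - <<'E'
from h import *
plan(534,407,20,-2.1)
snap('wrist','w6');snap('scene','s6')
a=cv2.imread('pics/s6.png')[210:350,330:530]
cv2.imwrite('pics/s6d.png',cv2.resize(a,None,fx=4,fy=4))
E
```

```text
[568.3 -29.6  29. ] [484.2 -17.2  29. ]
time_s: 9.55
tcp_pos: [533.9, 406.1, 75.7]
ee_rot: [64.2, 89.9, -117.9]
wrist_force: [-1.0, -0.4, -1.1]
width: 0.38
t 9.55 pos [533.9 406.1  75.7] rot [  64.2   89.9 -117.9] q [ 50.6  31.3  14.2   0.  -73.   37.3] w 0.38
SHIFT cm [ 5.57 -0.1  -0.01] TURN [-0.     0.001 -0.001] |mm| 55.67664176364748 deg 0.08768658709148247
```

View pics/s6d.png

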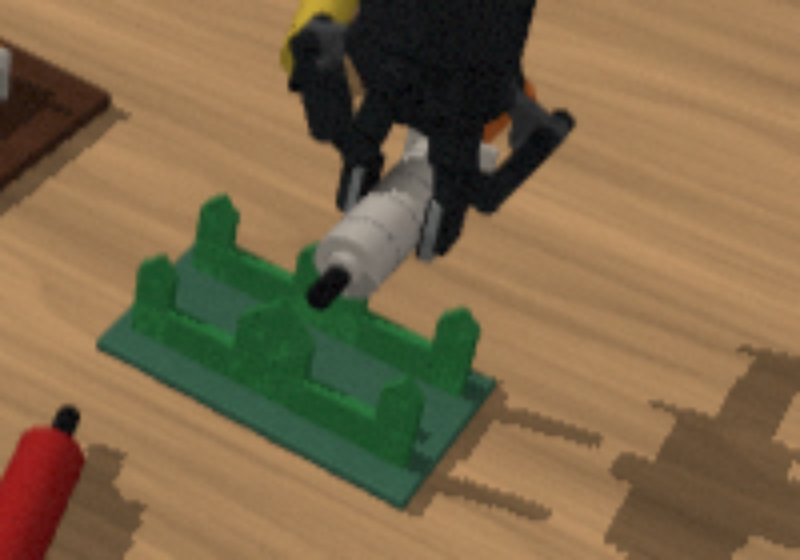

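View pics/w6.png

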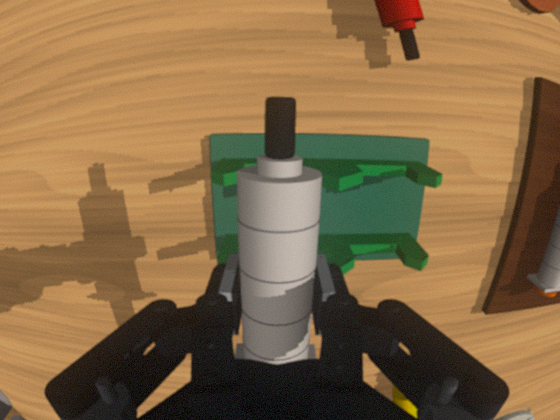

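```bash
python3 - <<'E'
from h import *
np.set_printoptions(precision=1,suppress=True)
z=load('w6')
c=[fpt(z,*p,8) for p in((210,135),(428,140),(421,262),(215,263))]
print(c,(c[0]+c[2])/2,(c[1]+c[3])/2)
e=c[0]-c[1];print(np.degrees(np.arctan2(e[1],e[0]))-90,np.linalg.norm(e),np.linalg.norm(c[1]-c[2]))
im=cv2.imread('pics/w6.png')[120:280,190:450];cv2.imwrite('pics/w6c.png',cv2.resize(im,None,fx=3,fy=3,interpolation=cv2.INTER_CUBIC))
E
```

```text
[array([590.6, 454.9,   8. ]), array([583.3, 279.3,   8. ]), array([470.5, 273.2,   8. ]), array([480. , 461.7,   8. ])] [530.6 364.1   8. ] [531.7 370.5   8. ]
-2.375967407588462 175.73625685182387 112.91760204554086
```

View pics/w6c.png

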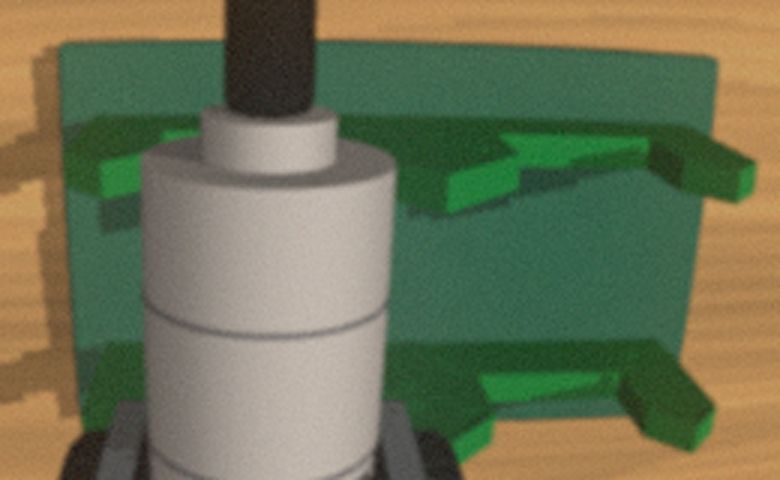

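```bash
python3 - <<'E'
from h import *
plan(535.5,407,-7,-2.2)
E
```

```text
t 9.65 pos [534.  406.2  75.9] rot [  68.    89.9 -114.1] q [ 50.6  31.2  14.2   0.  -73.   37.3] w 0.376
SHIFT cm [ 8.29 -0.1  -0.15] TURN [ 0.001  0.    -0.001] |mm| 82.90787421301566 deg 0.09338568216342699
```

```bash
python3 -m inch '[[0.5,-0.1,-0.1,0,0,0,1],[1.5,-0.1,-0.15,0,0,0,1],[2.8,-0.1,-0.15,0,0,0,1],[4,-0.1,-0.15,0,0,0,1],[5,-0.1,-0.15,0,0,0,1],[5.8,-0.1,-0.15,0,0,0,1],[6.3,-0.1,-0.15,0,0,0,1],[6.3,-0.1,-0.15,0,0,0,1],[6.3,-0.1,-0.15,0,0,0,1]]'
python3 - <<'E'
from h import *
plan(535.5,407,-7,-2.2)
snap('wrist','w7');snap('scene','s7')
a=cv2.imread('pics/s7.png')[210:350,330:530]
cv2.imwrite('pics/s7d.png',cv2.resize(a,None,fx=4,fy=4))
E
```

```text
time_s: 10.55
tcp_pos: [535.8, 407.3, 13.2]
ee_rot: [107.2, 90.0, -75.0]
wrist_force: [-0.5, 0.4, -1.8]
width: 0.38
t 10.55 pos [535.8 407.3  13.2] rot [107.2  90.  -75. ] q [ 50.5  33.9   9.3   0.  -65.4  37.3] w 0.38
SHIFT cm [2.02 0.03 0.03] TURN [ 0.001 -0.    -0.001] |mm| 20.246967056699113 deg 0.08939049494623916
```

View pics/s7d.png

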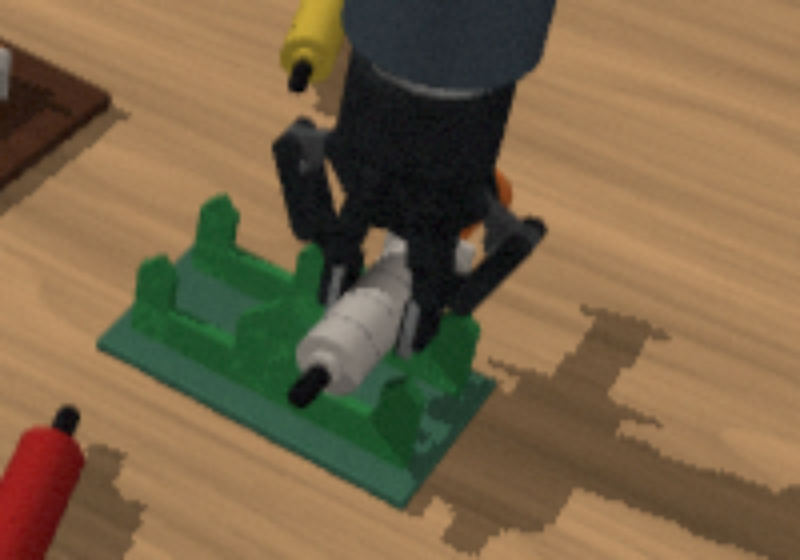

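View pics/w7.png

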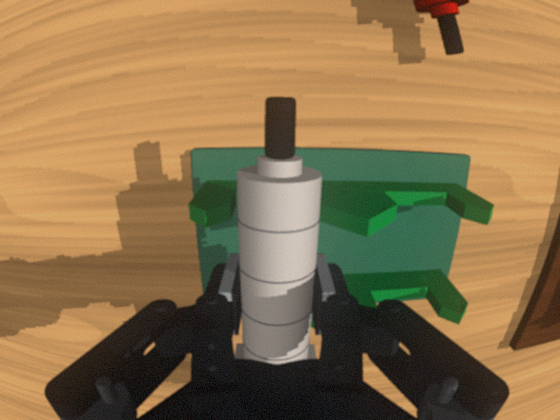

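```bash
python3 -m inch '[[0.4,0,0,0,0,0,1],[0.8,0,0,0,0,0,1],[1.2,0,0,0,0,0,1],[1.5,0,0,0,0,0,1],[1.8,0,0,0,0,0,1],[1.9,0,0,0,0,0,1],[2.0,0,0,0,0,0,1],[2.0,0,0,0,0,0,1],[2.0,0,0,0,0,0,1]]'
python3 - <<'E'
from h import *
plan(535.5,407,-7,-2.2)
snap('wrist','w8');snap('scene','s8')
a=cv2.imread('pics/s8.png')[210:350,330:530]
cv2.imwrite('pics/s8d.png',cv2.resize(a,None,fx=4,fy=4))
E
```

```text
time_s: 11.55
tcp_pos: [536.0, 407.5, -6.2]
ee_rot: [-173.0, 90.0, 4.8]
wrist_force: [-0.5, -0.6, -1.1]
width: 0.379
t 11.55 pos [536.  407.5  -6.2] rot [-173.    90.     4.8] q [ 50.5  34.9   7.9   0.  -63.   37.3] w 0.379
SHIFT cm [0.08 0.05 0.05] TURN [ 0.001 -0.001  0.   ] |mm| 1.03712675998719 deg 0.09339785860806511
```

View pics/s8d.png

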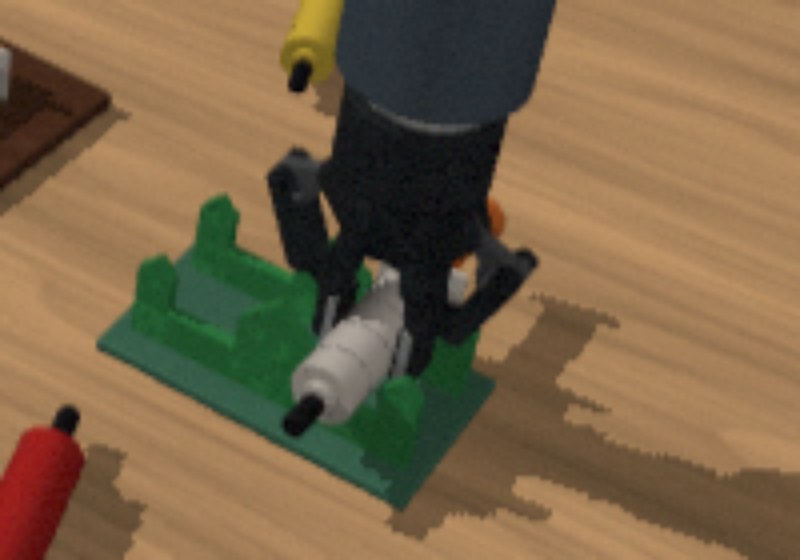

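View pics/w8.png

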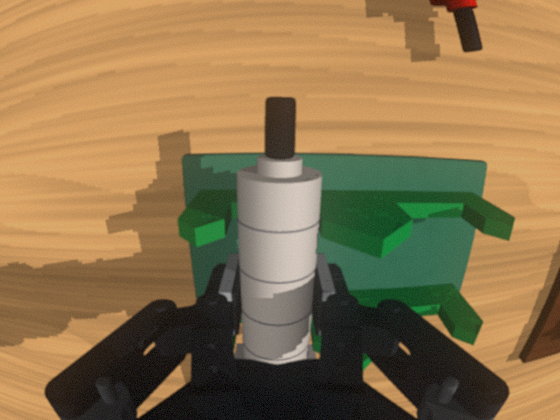

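```bash
python3 -m inch '[[0.1,0,0,0,0,0,1],[0.1,0,0,0,0,0,1],[0.1,0,0,0,0,0,1]]'; python3 -c "
from h import *
print(status.get_state()['wrist_force'],status.get_state()['tcp_pos'])"
```

```text
time_s: 11.95
tcp_pos: [536.2, 407.6, -6.9]
ee_rot: [-157.5, 89.9, 20.4]
wrist_force: [-0.7, 0.3, 0.7]
width: 0.379
[-0.67916224  0.27927937  0.65766286] [536.17171203 407.64829635  -6.87277406]
```

```bash
python3 -m inch '[[0.1,0,0,0,0,0,1],[0.15,0,0,0,0,0,1],[0.15,0,0,0,0,0,1],[0.15,0,0,0,0,0,0.1],[0.15,0,0,0,0,0,-0.1],[0.15,0,0,0,0,0,-0.4],[0.15,0,0,0,0,0,-0.4],[0.15,0,0,0,0,0,-0.4],[-0.5,0,0,0,0,0,-0.4],[-2,0,0,0,0,0,-0.4],[-4.5,0,0,0,0,0,-0.4],[-8,0,0,0,0,0,-1],[-10.5,0,0,0,0,0,-1],[-11.5,0,0,0,0,0,-1],[-11.5,0,0,0,0,0,-1]]'
python3 - <<'E'
from h import *
plan(502,-121.5,105,-8.8)
snap('wrist','w9');snap('scene','s9')
a=cv2.imread('pics/s9.png')[210:350,330:530]
cv2.imwrite('pics/s9d.png',cv2.resize(a,None,fx=4,fy=4))
E
```

```text
time_s: 13.45
tcp_pos: [536.8, 408.3, 110.2]
ee_rot: [-137.6, 89.7, 40.3]
wrist_force: [-0.9, -0.9, -0.5]
width: 0.998
t 13.45 pos [536.8 408.3 110.2] rot [-137.6   89.7   40.3] q [ 50.5  30.4  17.8   0.1 -77.1  37.3] w 0.998
SHIFT cm [ 0.33 53.08  1.52] TURN [ 0.117 -0.004  0.004] |mm| 530.9880614812629 deg 6.692583027180367
```

View pics/s9d.png

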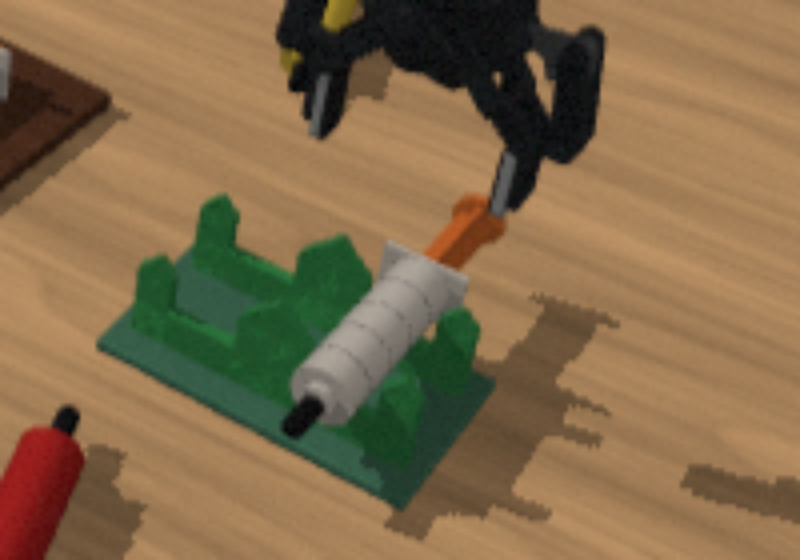

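View pics/w9.png

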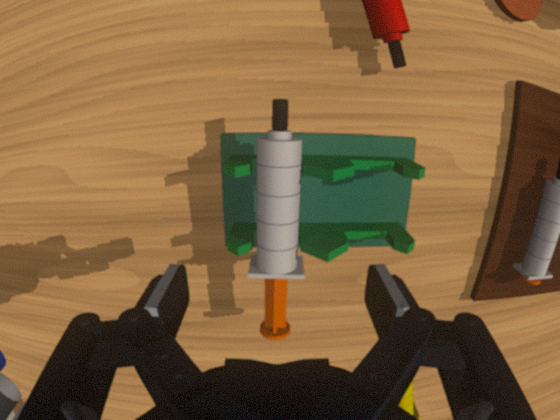

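```bash
cat >> h.py <<'E'
def fcl(z,u,v):
    K=z['K'];Rm=cv2.Rodrigues(z['rv'])[0];t=z['tv'].reshape(3)
    a=np.array([(u-K[0,2])/K[0,0],(v-K[1,2])/K[1,1]]);th=np.linalg.norm(a)
    ray=np.r_[a/th*np.tan(th),1]
    return (ray*np.median(z['d'][v-1:v+2,u-1:u+2])-t)@Rm
E
python3 - <<'E'
from h import *
np.set_printoptions(precision=1,suppress=True)
z=load('w9')
for p in((280,150),(279,180),(278,200),(278,230),(277,255),(240,200),(350,200)): print(p,fcl(z,*p))
N=fpt(z,280,100,47);print(N,N-85*np.r_[np.cos(.037),-np.sin(.037),0])
E
```

```text
(280, 150) [582.6 403.9  63.7]
(279, 180) [560.8 405.4  63.7]
(278, 200) [545.7 406.7  63.3]
(278, 230) [522.  407.5  63.8]
(277, 255) [500.4 409.   63.1]
(240, 200) [529.2 442.2   7.2]
(350, 200) [525.5 340.3   6.9]
[617.8 402.6  47. ] [532.8 405.7  47. ]
```

```bash
python3 -m inch '[[0,1,0,0,0,0,-1],[0.1,3.5,0.1,0.01,0,0,-1],[0.1,7.5,0.2,0.02,0,0,-1],[0.1,12,0.3,0.03,0,0,-1],[0.1,16.5,0.5,0.04,0,0,-1],[0.1,21,0.6,0.05,0,0,-1],[0.2,25.5,0.7,0.06,0,0,-1],[0.2,30,0.8,0.07,0,0,-1],[0.2,34.5,1,0.08,0,0,-1],[0.3,39,1.1,0.09,0,0,-1],[0.3,43.5,1.2,0.1,0,0,-1],[0.3,47.5,1.4,0.11,0,0,-1],[0.3,50.5,1.5,0.115,0,0,-1],[0.3,52.3,1.5,0.117,0,0,-1],[0.3,53,1.5,0.117,0,0,-1],[0.3,53.1,1.5,0.117,0,0,-1],[0.3,53.1,1.5,0.117,0,0,-1]]' 60
python3 - <<'E'
from h import *
np.set_printoptions(precision=1,suppress=True)
plan(502,-121.5,-25,-8.8)
snap('wrist','w10')
E
```

```text
time_s: 15.25
tcp_pos: [500.2, -122.5, 103.6]
ee_rot: [17.7, 89.9, -171.1]
wrist_force: [0.3, 0.6, -0.2]
width: 1.0
t 15.25 pos [ 500.2 -122.5  103.6] rot [  17.7   89.9 -171.1] q [  3.7  13.4  -8.7   0.  -68.   77.5] w 1.0
SHIFT cm [12.9 -0.1 -0.2] TURN [-0.  0. -0.] |mm| 128.62013547266946 deg 0.08493183585717093
```

View pics/w10.png

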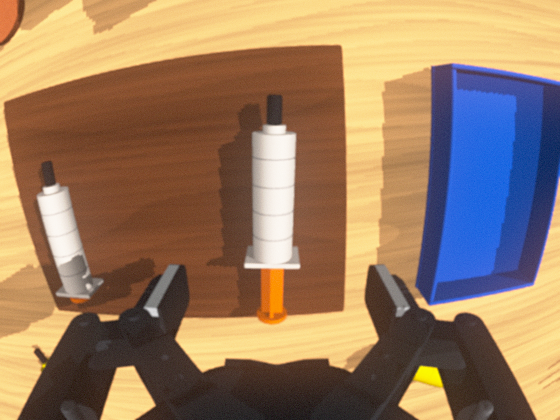

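```bash
python3 -m inch '[[1,0,0,0,0,0,-1],[3,-0.1,-0.1,0,0,0,-1],[6,-0.1,-0.1,0,0,0,-1],[9,-0.1,-0.1,0,0,0,-1],[11.3,-0.1,-0.1,0,0,0,-0.6],[12.5,-0.1,-0.1,0,0,0,-0.4],[12.9,-0.1,-0.1,0,0,0,-0.2],[12.9,-0.1,-0.1,0,0,0,-0.1],[12.9,-0.1,-0.1,0,0,0,0],[12.9,-0.1,-0.1,0,0,0,0.1],[12.9,-0.1,-0.1,0,0,0,0.2],[12.9,-0.1,-0.1,0,0,0,1],[12.9,-0.1,-0.1,0,0,0,1],[12.9,-0.1,-0.1,0,0,0,1],[12.9,-0.1,-0.1,0,0,0,1]]' 60
python3 - <<'E'
from h import *
np.set_printoptions(precision=1,suppress=True)
plan(502,-121.5,75,-8.8)
snap('wrist','w11')
E
```

```text
time_s: 16.8
tcp_pos: [502.5, -121.4, -23.9]
ee_rot: [176.0, 89.9, -12.8]
wrist_force: [-1.6, 1.7, 4.8]
width: 0.378
t 16.8 pos [ 502.5 -121.4  -23.9] rot [176.   89.9 -12.8] q [  3.8  21.  -19.2   0.  -49.8  77.4] w 0.378
SHIFT cm [-9.9  0.   0. ] TURN [ 0. -0. -0.] |mm| 98.89146509673549 deg 0.08920111571426517
```

View pics/w11.png

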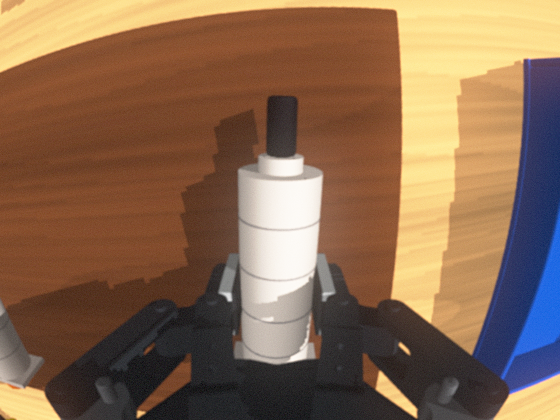

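```bash
python3 -m inch '[[-0.3,0,0,0,0,0,1],[-1,0,0,0,0,0,1],[-2.5,0,0,0,0,0,1],[-4.5,0,0,0,0,0,1],[-6.5,0,0,0,0,0,1],[-8.5,0,0,0,0,0,1],[-9.5,0,0,0,0,0,1],[-9.9,0,0,0,0,0,1],[-9.9,0,0,0,0,0,1]]' 60
python3 - <<'E'
from h import *
plan(533.5,327.5,75,-2.1)
E
```

```text
time_s: 17.75
tcp_pos: [502.4, -121.3, 75.1]
ee_rot: [-174.9, 89.9, -3.7]
wrist_force: [0.5, 0.3, -1.1]
width: 0.377
t 17.75 pos [ 502.4 -121.3   75.1] rot [-174.9   89.9   -3.7] q [  3.8  14.8 -11.4   0.  -63.8  77.4] w 0.377
SHIFT cm [ 1.000e-02 -4.483e+01  3.780e+00] TURN [-0.117 -0.002  0.   ] |mm| 449.89352806482856 deg 6.687022330218029
```

```bash
python3 -m inch '[[0,-0.8,0.1,0,0,0,1],[0,-2.5,0.2,-0.01,0,0,1],[0,-5.5,0.5,-0.015,0,0,1],[0,-9,0.8,-0.02,0,0,1],[0,-12.5,1.1,-0.03,0,0,1],[0,-16,1.4,-0.04,0,0,1],[0,-19.5,1.7,-0.05,0,0,1],[0,-23,2,-0.06,0,0,1],[0,-26.5,2.2,-0.07,0,0,1],[0,-30,2.5,-0.08,0,0,1],[0,-33.5,2.8,-0.09,0,0,1],[0,-37,3.1,-0.1,0,0,1],[0,-40,3.4,-0.11,0,0,1],[0,-42.5,3.6,-0.115,0,0,1],[0,-44,3.7,-0.117,0,0,1],[0,-44.6,3.8,-0.117,0,0,1],[0,-44.83,3.8,-0.117,0,0,1],[0,-44.83,3.8,-0.117,0,0,1],[0,-44.83,3.8,-0.117,0,0,1]]'
python3 - <<'E'
from h import *
plan(533.5,327.5,13,-2.1)
snap('wrist','w12')
E
```

```text
time_s: 19.65
tcp_pos: [533.3, 326.6, 75.3]
ee_rot: [174.4, 89.9, -7.8]
wrist_force: [-0.0, 0.9, -1.0]
width: 0.378
t 19.65 pos [533.3 326.6  75.3] rot [174.4  89.9  -7.8] q [ 45.8  26.2   5.7   0.1 -69.5  42. ] w 0.378
SHIFT cm [ 6.23 -0.09 -0.  ] TURN [-0.001 -0.002 -0.   ] |mm| 62.27142377726235 deg 0.10192300751864883
```

View pics/w12.png

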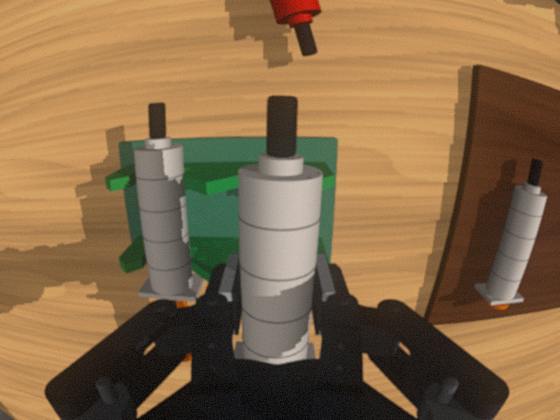

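```bash
python3 -m inch '[[0.5,-0.1,0,0,0,0,1],[1.5,-0.1,0,0,0,0,1],[2.8,-0.1,0,0,0,0,1],[4,-0.1,0,0,0,0,1],[5,-0.1,0,0,0,0,1],[5.8,-0.1,0,0,0,0,1],[6.2,-0.1,0,0,0,0,1],[6.2,-0.1,0,0,0,0,1],[6.2,-0.1,0,0,0,0,1]]'
python3 - <<'E'
from h import *
plan(533.5,327.5,-7,-2.1)
snap('wrist','w13');snap('scene','s13')
a=cv2.imread('pics/s13.png')[210:350,330:530]
cv2.imwrite('pics/s13d.png',cv2.resize(a,None,fx=4,fy=4))
E
```

```text
time_s: 20.6
tcp_pos: [533.8, 327.9, 13.7]
ee_rot: [-171.3, 89.9, 6.5]
wrist_force: [0.3, -0.5, -0.1]
width: 0.376
t 20.6 pos [533.8 327.9  13.7] rot [-171.3   89.9    6.5] q [ 45.9  29.1   0.8   0.1 -61.7  41.9] w 0.376
SHIFT cm [2.07 0.04 0.04] TURN [-0.001 -0.002  0.   ] |mm| 20.725806215000226 deg 0.1430599508864155
```

View pics/s13d.png

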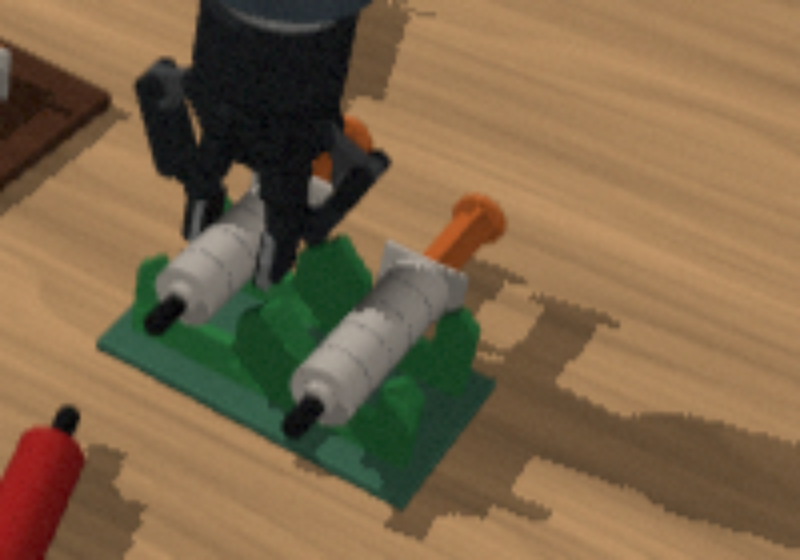

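View pics/w13.png

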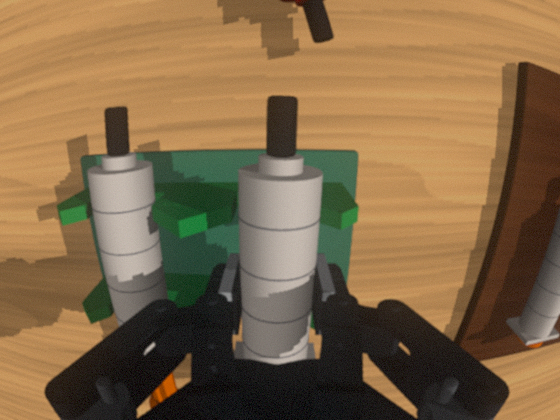

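```bash
python3 -m inch '[[0.4,0,0,0,0,0,1],[0.8,0,0,0,0,0,1],[1.2,0,0,0,0,0,1],[1.5,0,0,0,0,0,1],[1.8,0,0,0,0,0,1],[1.95,0,0,0,0,0,1],[2.05,0,0,0,0,0,1],[2.1,0,0,0,0,0,1],[2.1,0,0,0,0,0,1]]'
python3 - <<'E'
from h import *
plan(533.5,327.5,-7,-2.1)
snap('wrist','w14');snap('scene','s14')
a=cv2.imread('pics/s14.png')[210:350,330:530]
cv2.imwrite('pics/s14d.png',cv2.resize(a,None,fx=4,fy=4))
E
```

```text
time_s: 21.6
tcp_pos: [533.9, 327.9, -5.9]
ee_rot: [-167.3, 89.8, 10.6]
wrist_force: [-3.5, -1.9, 5.4]
width: 0.376
t 21.6 pos [533.9 327.9  -5.9] rot [-167.3   89.8   10.6] q [ 45.9  30.1  -0.6   0.1 -59.2  41.9] w 0.376
SHIFT cm [0.11 0.04 0.04] TURN [-0.    -0.003  0.001] |mm| 1.1921475483115993 deg 0.17749091775349482
```

View pics/s14d.png

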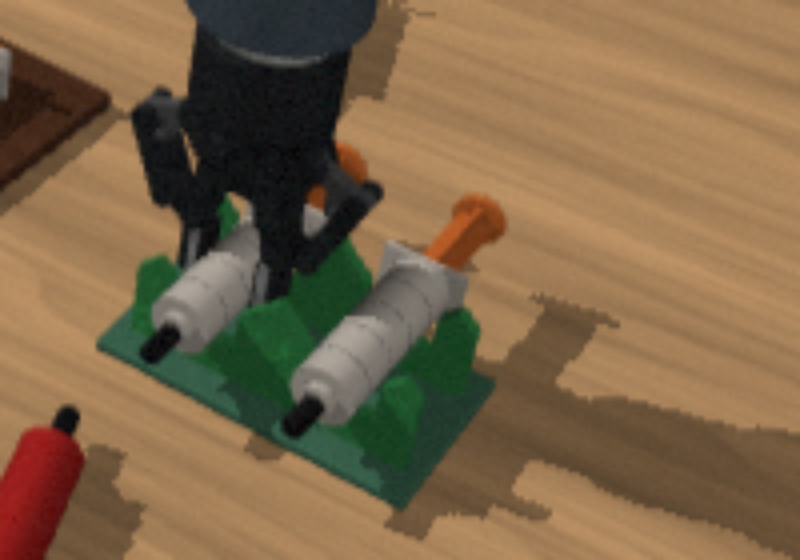

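Contact at the slot floor (about 5 N up). Release and lift.

```bash
python3 -m inch '[[0,0,0,0,0,0,1],[0,0,0,0,0,0,0.1],[0,0,0,0,0,0,0],[0,0,0,0,0,0,-0.15],[0,0,0,0,0,0,-0.15],[0,0,0,0,0,0,-0.15],[-0.7,0,0,0,0,0,-0.15],[-2,0,0,0,0,0,-0.15],[-4.5,0,0,0,0,0,-0.15],[-8,0,0,0,0,0,-1],[-10.5,0,0,0,0,0,-1],[-11.5,0,0,0,0,0,-1],[-11.5,0,0,0,0,0,-1]]'
python3 - <<'E'
from h import *
np.set_printoptions(precision=1,suppress=True)
plan(488.5,97,105,-6.1)
snap('wrist','w15')
E
```

```text
time_s: 23.0
tcp_pos: [534.5, 328.6, 111.7]
ee_rot: [-148.1, 89.6, 29.8]
wrist_force: [-0.1, -0.6, -0.3]
width: 0.996
t 23.0 pos [534.5 328.6 111.7] rot [-148.1   89.6   29.8] q [ 45.9  24.9   9.1   0.1 -73.8  41.9] w 0.996
SHIFT cm [ 0.6 23.3  3.8] TURN [ 0.1 -0.   0. ] |mm| 236.20516510836762 deg 4.005141601721425
```

View pics/w15.png

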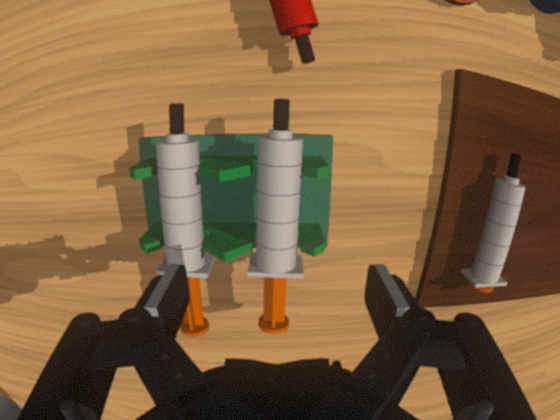

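```bash
python3 - <<'E'
from h import *
np.set_printoptions(precision=1,suppress=True)
z=load('w15')
for p in((280,150),(279,200),(277,250),(178,150),(182,200),(185,250)): print(p,fcl(z,*p))
for p in((281,100),(176,105)):print(fpt(z,*p,47))
E
python3 -m inch '[[0.1,1,0.2,0,0,0,-1],[0.1,3.5,0.6,0.01,0,0,-1],[0.2,7,1.1,0.02,0,0,-1],[0.3,11,1.8,0.03,0,0,-1],[0.4,15,2.5,0.045,0,0,-1],[0.5,18.7,3.1,0.055,0,0,-1],[0.6,21.5,3.6,0.065,0,0,-1],[0.6,23,3.8,0.07,0,0,-1],[0.6,23.3,3.8,0.07,0,0,-1],[0.6,23.3,3.8,0.07,0,0,-1],[0.6,23.3,3.8,0.07,0,0,-1]]' 60
python3 - <<'E'
from h import *
plan(488.5,97,-25,-6.1)
snap('wrist','w16')
E
```

```text
(280, 150) [580.2 324.2  63.7]
(279, 200) [543.  326.2  63.1]
(277, 250) [502.  329.2  63. ]
(178, 150) [584.  399.   62.5]
(182, 200) [545.5 400.2  62.4]
(185, 250) [503.  403.8  62.1]
[615.7 322.1  47. ]
[617.3 402.6  47. ]
time_s: 24.15
tcp_pos: [487.1, 97.2, 102.7]
ee_rot: [-145.9, 89.8, 28.0]
wrist_force: [0.3, -0.3, 0.7]
width: 0.999
t 24.15 pos [487.1  97.2 102.7] rot [-145.9   89.8   28. ] q [ 29.4  11.2 -11.7   0.  -66.9  54.5] w 0.999
SHIFT cm [12.77  0.04 -0.1 ] TURN [-0.    -0.003  0.002] |mm| 127.66279249699151 deg 0.21090814051809048
```

View pics/w16.png

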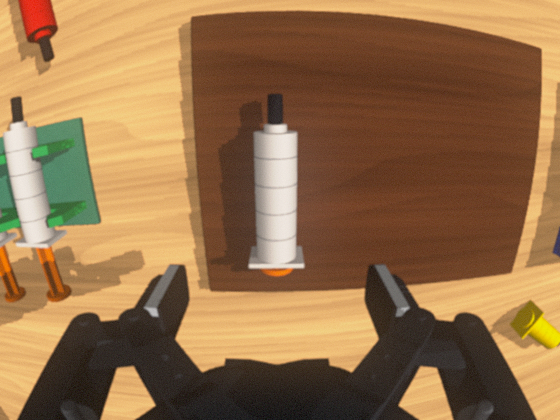

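```bash
python3 -m inch '[[1,0,0,0,0,0,-1],[3,0,-0.1,0,0,0,-1],[6,0,-0.1,0,0,0,-1],[9,0,-0.1,0,0,0,-1],[11.3,0,-0.1,0,0,0,-0.6],[12.4,0,-0.1,0,0,0,-0.4],[12.8,0,-0.1,0,0,0,-0.2],[12.8,0,-0.1,0,0,0,-0.1],[12.8,0,-0.1,0,0,0,0],[12.8,0,-0.1,0,0,0,0.1],[12.8,0,-0.1,0,0,0,0.2],[12.8,0,-0.1,0,0,0,1],[12.8,0,-0.1,0,0,0,1],[12.8,0,-0.1,0,0,0,1],[12.8,0,-0.1,0,0,0,1]]' 60
python3 -m inch '[[-0.3,0,0,0,0,0,1],[-1,0,0,0,0,0,1],[-2.5,0,0,0,0,0,1],[-4.5,0,0,0,0,0,1],[-6.5,0,0,0,0,0,1],[-8.5,0,0,0,0,0,1],[-9.5,0,0,0,0,0,1],[-9.9,0,0,0,0,0,1],[-9.9,0,0,0,0,0,1]]' 60
python3 - <<'E'
from h import *
snap('wrist','w17')
plan(470,-343,75,-5.8)
E
```

```text
time_s: 25.7
tcp_pos: [489.4, 97.9, -24.2]
ee_rot: [-147.8, 89.7, 26.1]
wrist_force: [-1.4, 1.0, 5.5]
width: 0.378
time_s: 26.6
tcp_pos: [488.7, 97.7, 74.8]
ee_rot: [-145.7, 89.7, 28.3]
wrist_force: [-0.5, -0.0, -2.3]
width: 0.376
t 26.65 pos [488.3  97.5  74.2] rot [-143.7   89.7   30.2] q [ 29.4  12.7 -14.3  -0.  -62.7  54.6] w 0.377
SHIFT cm [-0.2  44.   -2.85] TURN [-0.005 -0.004  0.003] |mm| 440.92532486390945 deg 0.39758468740529457
```

View pics/w17.png

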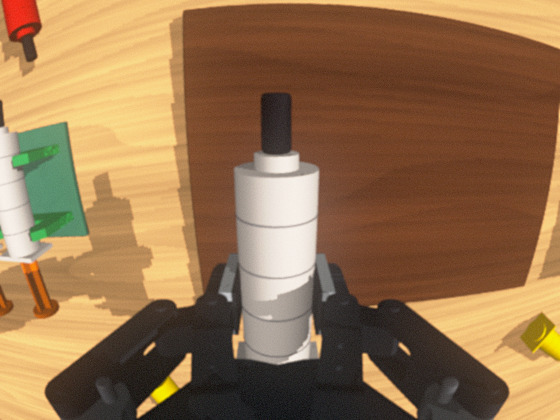

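```bash
python3 -m inch '[[0,0.8,-0.1,0,0,0,1],[0,2.5,-0.2,0,0,0,1],[0,5.5,-0.4,0,0,0,1],[0,9,-0.6,0,0,0,1],[0,12.5,-0.8,0,0,0,1],[0,16,-1,0,0,0,1],[0,19.5,-1.3,0,0,0,1],[0,23,-1.5,0,0,0,1],[0,26.5,-1.7,0,0,0,1],[0,30,-2,0,0,0,1],[0,33.5,-2.2,0,0,0,1],[0,37,-2.4,0,0,0,1],[0,40,-2.6,0,0,0,1],[0,42.3,-2.8,0,0,0,1],[0,43.5,-2.85,0,0,0,1],[0,44,-2.85,0,0,0,1],[0,44,-2.85,0,0,0,1],[0,44,-2.85,0,0,0,1]]'
python3 - <<'E'
from h import *
plan(470,-343,-30,-5.8)
snap('wrist','w18')
E
```

```text
time_s: 28.45
tcp_pos: [470.0, -342.2, 72.9]
ee_rot: [-138.1, 89.7, 35.9]
wrist_force: [-0.9, 0.1, -1.0]
width: 0.375
t 28.45 pos [ 470.  -342.2   72.9] rot [-138.1   89.7   35.9] q [-20.8  21.6  -1.7  -0.3 -66.6 104.9] w 0.375
SHIFT cm [10.29  0.11  0.03] TURN [-0.004 -0.004  0.003] |mm| 102.91841343566298 deg 0.3744425540281939
```

View pics/w18.png

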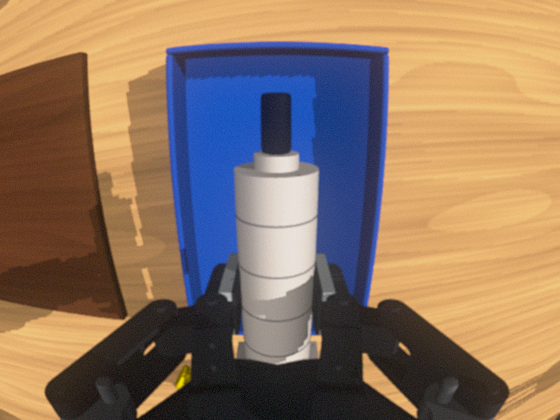

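```bash
python3 -m inch '[[0.5,0,0,0,0,0,1],[1.5,0,0,0,0,0,1],[3,0,0,0,0,0,1],[5,0,0,0,0,0,1],[7,0,0,0,0,0,1],[8.5,0,0,0,0,0,1],[9.4,0,0,0,0,0,1],[9.9,0,0,0,0,0,1],[10.1,0,0,0,0,0,1],[10.1,0,0,0,0,0,1],[10.1,0,0,0,0,0,1]]'
python3 - <<'E'
from h import *
plan(470,-343,-31,-5.8)
snap('wrist','w19');snap('scene','s19')
a=cv2.imread('pics/s19.png')[100:240,110:310]
cv2.imwrite('pics/s19d.png',cv2.resize(a,None,fx=4,fy=4))
E
```

```text
time_s: 29.6
tcp_pos: [471.1, -342.1, -27.2]
ee_rot: [-152.5, 89.7, 21.5]
wrist_force: [-0.4, -0.8, -1.6]
width: 0.375
t 29.6 pos [ 471.1 -342.1  -27.2] rot [-152.5   89.7   21.5] q [-20.8  27.2  -9.2  -0.3 -53.4 104.9] w 0.375
SHIFT cm [0.37 0.1  0.1 ] TURN [-0.004 -0.005  0.003] |mm| 4.006992240443904 deg 0.398742679589909
```

View pics/s19d.png

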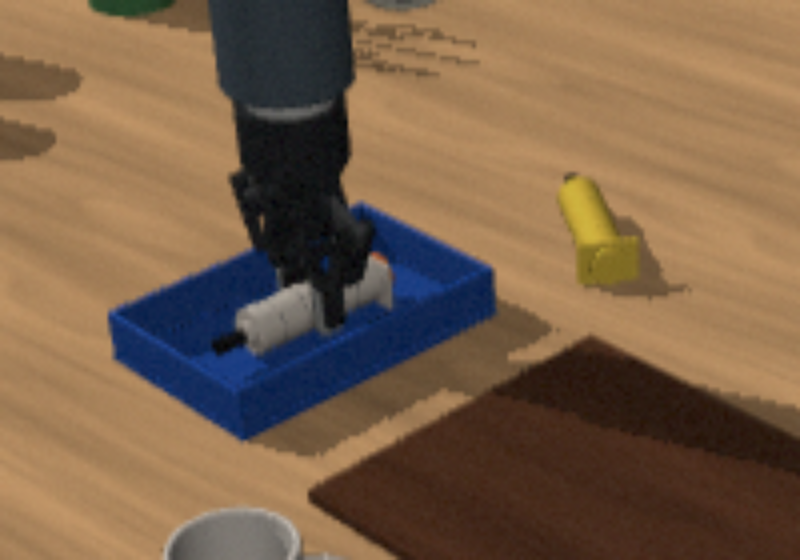

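```bash
python3 -m inch '[[0.1,0,0,0,0,0,1],[0.2,0,0,0,0,0,1],[0.3,0,0,0,0,0,1],[0.35,0,0,0,0,0,1],[0.35,0,0,0,0,0,1]]'
```

```text
time_s: 30.2
tcp_pos: [471.0, -342.0, -30.9]
ee_rot: [-150.0, 89.7, 24.0]
wrist_force: [0.7, -0.3, -0.7]
width: 0.375
```

```bash
python3 -m inch '[[0.05,0,0,0,0,0,1],[0.1,0,0,0,0,0,1],[0.13,0,0,0,0,0,1],[0.13,0,0,0,0,0,1]]'
```

```text
time_s: 30.6
tcp_pos: [471.0, -342.1, -31.1]
ee_rot: [-155.9, 89.7, 18.0]
wrist_force: [-2.3, 3.0, 7.0]
width: 0.379
```

Contact with the floor (7 N up). Release, lift, look.

```bash
python3 -m inch '[[0,0,0,0,0,0,1],[0,0,0,0,0,0,0.1],[0,0,0,0,0,0,0],[0,0,0,0,0,0,-0.15],[0,0,0,0,0,0,-0.15],[0,0,0,0,0,0,-0.15],[-0.7,0,0,0,0,0,-0.15],[-2,0,0,0,0,0,-0.15],[-4.5,0,0,0,0,0,-0.15],[-8.5,0,0,0,0,0,-1],[-12.5,0,0,0,0,0,-1],[-15,0,0,0,0,0,-1],[-15.5,0,0,0,0,0,-1],[-15.5,0,0,0,0,0,-1]]'
python3 - <<'E'
from h import *
np.set_printoptions(precision=1,suppress=True)
plan(300,-250,200,-5.8)
snap('wrist','w20')
z=load('w20')
for p in((277,150),(277,200),(277,240)): print(fcl(z,*p))
E
```

```text
time_s: 32.0
tcp_pos: [470.9, -342.7, 125.8]
ee_rot: [-170.6, 89.5, 3.4]
wrist_force: [0.1, 0.0, -0.5]
width: 0.999
t 32.0 pos [ 470.9 -342.7  125.8] rot [-170.6   89.5    3.4] q [-20.8  19.5   3.3  -0.2 -73.3 104.9] w 0.999
SHIFT cm [-7.6 -7.4 17.9] TURN [-0. -0.  0.] |mm| 208.07695833202214 deg 0.5460332883997492
[ 510.7 -347.5   38.2]
[ 467.4 -343.    38.5]
[ 429.8 -339.    38.6]
```

View pics/w20.png

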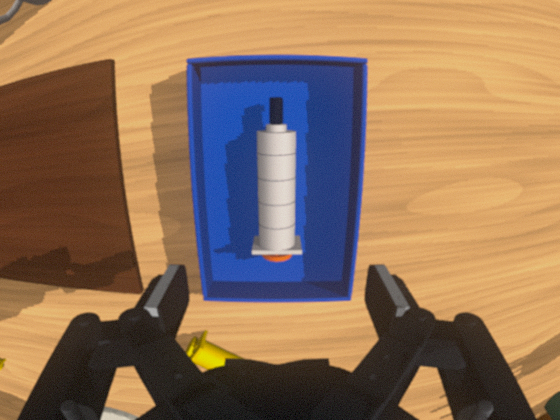

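Flat in the tray (top at z ≈ 38.5 along its length; it should be 39). Retreat and do a final check.

```bash
python3 -m inch '[[-1,-0.5,1,0,0,0,-1],[-3,-2,4,0,0,0,-1],[-5,-3.5,7.5,0,0,0,-1],[-6.5,-5,11,0,0,0,-1],[-7.2,-6.3,14.5,0,0,0,-1],[-7.6,-7.2,17,0,0,0,-1],[-7.6,-7.4,17.9,0,0,0,-1],[-7.6,-7.4,17.9,0,0,0,-1]]'
python3 - <<'E'
from h import *
snap('top','t21');snap('scene','s21')
np.set_printoptions(precision=1,suppress=True)
a=load('top0');b=load('t21');A=cloud(a);B=cloud(b)
for n,(u,v) in dict(jar=(285,90),mug=(347,98),lid=(229,106),red=(150,112),y1=(182,335)).items(): print(n,A[v,u],B[v,u])
d=cv2.absdiff(a['im'],b['im'])[60:135,205:370].max(-1); print('bystander diff',(d>40).sum())
im=cv2.imread('pics/t21.png')[160:260,70:190];cv2.imwrite('pics/t21c.png',cv2.resize(im,None,fx=6,fy=6,interpolation=cv2.INTER_CUBIC))
E
```

```text
time_s: 32.85
tcp_pos: [298.2, -249.5, 199.5]
ee_rot: [-158.0, 89.6, 16.0]
wrist_force: [0.9, -0.6, -0.3]
width: 1.002
jar [769.   19.3  66.2] [769.2  19.3  65.5]
mug [ 771.  -122.1    4.7] [ 770.8 -122.     5.4]
lid [750.2 144.   13.5] [750.9 144.2  11.1]
red [731.1 313.8  33.8] [731.3 313.9  33.1]
y1 [249.8 241.5  33.4] [250.  241.3  34.4]
bystander diff 0
```

View pics/t21.png

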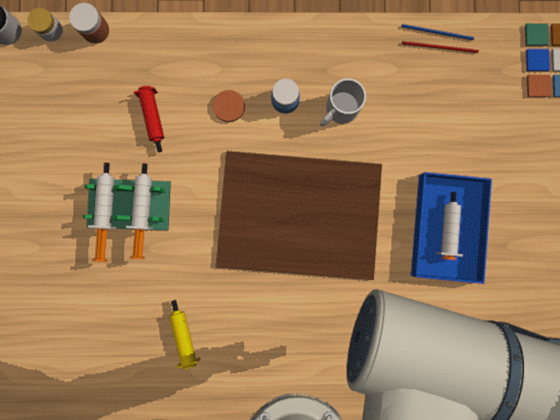

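View pics/t21c.png

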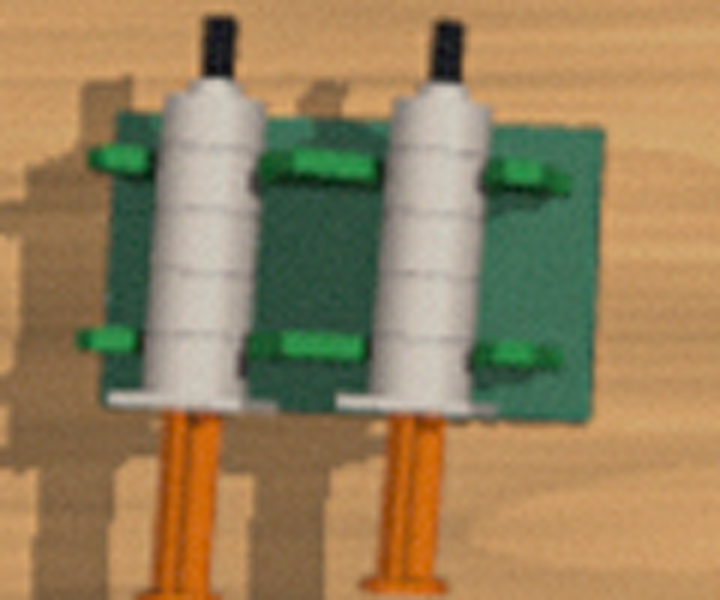

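View pics/s21.png

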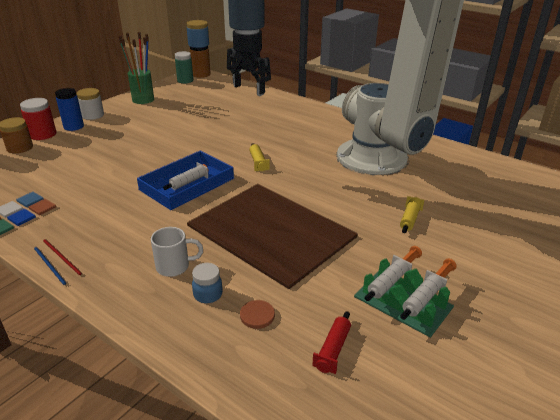

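```bash
python3 -c "
from h import *
print(workorder.sign_off())"
```

```text
the job is handed in; nothing more can be done
None
```

The job is done and handed in at about 33 s of the 72 s allowed. The two syringes with pulled-out plungers are in the cradle's left and right slots, nozzles pointing away from the robot. The pushed-in one lies on the floor of the wash tray.

**Final checks**
- **Cradle:** both barrels are level, with tops at about z = 62–64 mm against 64 mm expected. Their middles are within about 2 mm of the slot points, by eye and from the nozzle positions.
- **Tray:** the barrel top reads about 38.5 mm along its length, against 39 mm expected, so it lies flat and clear of the walls.
- **Bystanders:** the jar, mug and lid show no change between the first and last overhead pictures. The red syringe and the yellow one I measured have not moved either.
- **Plungers:** they look unchanged in the pictures, but I did not measure how far out they are at the end.

**Disagreement:** the reported TCP lies about 43 mm beyond the real fingertips. Because of this, my first grasp closed on nothing, just above the barrel, and moved nothing. I corrected the height from the camera depths, and every grasp and placing after that worked first time. Contact forces read at placing were 7 N or less.

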